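# Load the bottle slide, shut the chill bay with its leaning panel and switch the cooling on

## Task

Slide the empty crate carrier along its rail until it clicks in at the loading station (yellow mark) and, with it staying there, stand every amber bottle upright in a pocket of its own, leaving the green bottle standing where it is. Then slide the loaded carrier on until it clicks in at the chill station (blue mark) behind the window frame, and lean the insulated panel from the rack squarely over the window, its foot on the counter just behind the black foot strip and its upper part resting against the top of the frame. Last, with the panel released and leaning, push the cooling switch fully over to on.

Things in the scene. Friction and masses are not known exactly. Their poses are not given: they have to be found in the camera images.
- chiller: Fixed steel chill slide, turned a little. Origin: on the counter at the loading station, mid-rail; x points across the rail away from the robot, y along it to the chill station. Window frame at the chill station on the robot's side: 160 mm high, 12 thick, y 60 to 260, front face at x -99 mm. End wall 100 high at y 264; evaporator block 140 high at x 95 to 155. The panel's foot stands on the counter (z = 0).
- load_station (a point): Point on the chill slide where the centre of the carrier's inner floor lies when it is clicked in at the loading station (yellow mark).
- chill_station (a point): The same for the chill station (blue mark), 160 mm further along the rail (+y of the chill slide).
- lean_strip (a point): Middle of the inner face (towards the window frame) of the black foot strip, at counter level, axes as the chill slide's. The strip is 22 mm high, 12 thick, 200 long along y, on the robot's side of the frame; the clear gap from it to the frame's front face is 65 mm (+x).
- window_top (a point): Middle of the upper front edge of the window frame, 160 mm above the counter, straight across from the middle of the strip (65 mm in +x from it). With its foot against the strip the panel rests here, leaning about 0.29 rad from upright, its top away from the robot.
- carrier (a joint): Position of the crate carrier along its rail (m), growing towards the chill station (chill slide's +y). Starts at 0 to 0.03; sprung detents hold it at 0.100 (loading station) and 0.260 (chill station) and pull it in from about 4 mm either side; end stop 0.275. It slides with about 1 N; leaving a detent takes about 5 N.
- carrier_in (a point): Centre of the carrier's inner floor, 36 mm above the counter, axes as the chill slide's. Open crate 140 x 140 mm outside; a cross of dividers makes 2 x 2 pockets, each 64 x 64 mm inside, their centres at +-34 mm in x and y from here. Walls and dividers 4 mm thick, 30 mm above the floor.
- carrier_handle (a point): Grip point of the carrier's upright red handle, a flat post 40 mm wide across the rail (x) and 14 mm thick along it (y), 125 mm to the -y side of the carrier's centre. This point is 152 mm above the counter, the post's top 18 mm higher. Pinch it along the rail from above.
- panel_mid (a point): Centre of the loose insulated panel: steel edges, white faces, 200 mm wide (own x), 18 thick (own y), 220 high (own z), 0.4 kg. It starts upright in the slotted black rack, lower edge 6 mm above the counter, between clips reaching 56 mm above the counter, 2.5 mm play each side; lift it straight up by 60 mm or more. Either face may be to the front.
- panel: The same panel; origin at the middle of its lower edge.
- panel_foot (a point): Middle of the panel's lower edge (centre of its bottom face).
- panel_top (a point): Middle of the panel's upper edge (centre of its top face).
- switch (a joint): Cooling switch lever, a red toggle beyond the end wall of the bay on the robot's left: 0 = off, leaning towards the robot; 1.0 rad = on, leaning away from the robot (chill slide's +x). It stays where left; push its tip with a few N. On means more than 0.8.
- switch_tip (a point): Tip of the switch lever. The lever is 70 mm long from a pivot on its block and leans 0.5 rad either side of upright, in the chill slide's x-z plane, so the tip travels about 67 mm in +x and rises about 9 mm midway.
- amber1_mid (a point): Centre (half-way up) of an amber glass bottle with a steel cap: 130 mm high, 56 mm diameter up to 58 mm, narrowing to a straight neck of 25 mm diameter from 80 to 120 mm above its base, cap 29 mm diameter and 10 mm high on top; 0.28 kg. Own z points to its cap. May be absent.
- amber2_mid (a point): Another amber bottle, the same. May be absent.
- amber3_mid (a point): Another amber bottle, the same. May be absent.
- amber4_mid (a point): Another amber bottle, the same. May be absent.
- green1_mid (a point): Centre of a green glass bottle with a white cap, same shape and size as the amber ones; already cold, to be left where it stands.

How it is judged:
On the way, in this order (a step that is already met when the one before it is completed fails the run):
1. the carrier is at the loading station, within 5 mm (value of joint carrier between 0.095 and 0.105 m), for 0.2 s.
2. every amber bottle stands upright in a pocket of the carrier while the carrier is at the loading station (all of step 1 and x of amber1_mid in the frame of carrier_in between -0.068 and 0.068 m and y of amber1_mid in the frame of carrier_in between -0.068 and 0.068 m and z of amber1_mid in the frame of carrier_in between 0.055 and 0.075 m and angle between each of amber1_mid, amber2_mid, amber3_mid, amber4_mid's own z axis and vertical below 0.2 rad and x of amber2_mid in the frame of carrier_in between -0.068 and 0.068 m and y of amber2_mid in the frame of carrier_in between -0.068 and 0.068 m and z of amber2_mid in the frame of carrier_in between 0.055 and 0.075 m and x of amber3_mid in the frame of carrier_in between -0.068 and 0.068 m and y of amber3_mid in the frame of carrier_in between -0.068 and 0.068 m and z of amber3_mid in the frame of carrier_in between 0.055 and 0.075 m and x of amber4_mid in the frame of carrier_in between -0.068 and 0.068 m and y of amber4_mid in the frame of carrier_in between -0.068 and 0.068 m and z of amber4_mid in the frame of carrier_in between 0.055 and 0.075 m), for 0.3 s.
3. the loaded carrier is at the chill station, within 5 mm (value of joint carrier between 0.255 and 0.265 m and x of amber1_mid in the frame of carrier_in between -0.068 and 0.068 m and y of amber1_mid in the frame of carrier_in between -0.068 and 0.068 m and z of amber1_mid in the frame of carrier_in between 0.055 and 0.075 m and angle between each of amber1_mid, amber2_mid, amber3_mid, amber4_mid's own z axis and vertical below 0.2 rad and x of amber2_mid in the frame of carrier_in between -0.068 and 0.068 m and y of amber2_mid in the frame of carrier_in between -0.068 and 0.068 m and z of amber2_mid in the frame of carrier_in between 0.055 and 0.075 m and x of amber3_mid in the frame of carrier_in between -0.068 and 0.068 m and y of amber3_mid in the frame of carrier_in between -0.068 and 0.068 m and z of amber3_mid in the frame of carrier_in between 0.055 and 0.075 m and x of amber4_mid in the frame of carrier_in between -0.068 and 0.068 m and y of amber4_mid in the frame of carrier_in between -0.068 and 0.068 m and z of amber4_mid in the frame of carrier_in between 0.055 and 0.075 m), for 0.2 s.
4. the panel leans against the frame with its foot behind the strip, let go (x of panel_foot in the frame of lean_strip between 0 and 0.022 m and y of panel_foot in the frame of lean_strip between -0.03 and 0.03 m and z of panel_foot in the frame of lean_strip below 0.012 m and angle between panel_mid's own z axis and vertical between 0.18 and 0.36 rad and y of panel_top in the frame of lean_strip between -0.035 and 0.035 m and x of panel_top in the frame of lean_strip above 0.045 m and angle between the x axis of panel_mid and the y axis of lean_strip, either way round below 0.12 rad and linear speed of panel below 0.02 m/s and contact force between the fingers and panel below 0.05 N), for 0.3 s.
5. the cooling switch is on, the panel still leaning (value of joint switch above 0.8 rad and x of panel_foot in the frame of lean_strip between 0 and 0.022 m and y of panel_foot in the frame of lean_strip between -0.03 and 0.03 m and z of panel_foot in the frame of lean_strip below 0.012 m and angle between panel_mid's own z axis and vertical between 0.18 and 0.36 rad and y of panel_top in the frame of lean_strip between -0.035 and 0.035 m and x of panel_top in the frame of lean_strip above 0.045 m and angle between the x axis of panel_mid and the y axis of lean_strip, either way round below 0.12 rad and linear speed of panel below 0.02 m/s), for 0.2 s.
At the end, for the whole second after the job is handed in: Carrier within 5 mm of chill station, all amber bottles upright in its pockets; panel released, at rest, leaning 0.18-0.36 rad, top away from robot, mid of lower edge 0-22 mm behind the strip, under 12 mm high, within 30 mm of its middle, square within 0.12 rad; switch beyond 0.8 rad (all of step 3 and all of step 5 and contact force between the fingers and panel below 0.05 N); the robot touches nothing.
It fails at once if the green bottle is knocked over or moved more than 8 cm (angle between green1_mid's own z axis and vertical above 0.5 rad or distance of green1_mid from where it was at the start of the episode above 0.08 m).
It fails at once if the cooling is switched on while the bay is not yet closed by the panel (value of joint switch above 0.8 rad and angle between panel_mid's own z axis and vertical below 0.12 rad).
Of amber1, amber2, amber3, amber4 only 2 to 4 are there at a start; the rules pass over those that are not, and their reading is None.
At some moment in a run one of amber1, amber2, amber3, amber4 may be knocked a few centimetres aside while the robot is not near it.
It also fails if it takes over 210 s, if anything falls off the work surface, if the arm or the gripper's body presses on something with over 40 N, if the wrist force passes 120 N, or if a joint passes its speed limit or range.

## Robot

A 6-joint arm with a two-finger parallel gripper is mounted at the origin on the work surface. World frame = base frame: x ahead of the robot, y to its left, z up, the work surface at z = 0. Lengths are in m, angles in rad, forces in N, time in s.
With the tool pointing down it reaches from about 0.375 to 0.9 m from the base axis. Payload 3.1 kg.
Tool frame: the origin (TCP) lies on the centre line of the jaws, within the pads' length; the fingertips stand 11 mm ahead of it and the grasp point (between the pads) lies 8 mm behind it; z points along the fingers, y is the line along which they close (so a half turn about z gives the same grasp; the last joint's range is limited). The gripper opens to 87 mm and grips with 3 to 60 N. Pads are 19 mm wide; open, the fingers measure 117 mm over their backs; the gripper's body (75 mm by 190 mm) begins 51 mm behind the grasp point.
Start: joints at [-0.178, 0.527, 1.433, -0, 1.181, -0.178], TCP at [0.625, 0, 0.234] pointing down, gripper open.
Joint ranges: [-3.08, 3.08], [-0.75, 2.2], [0.22, 2.44], [-1.43, 4.57], [0, 2.65], [-2.85, 2.85]. Speed limits (rad/s): [2.79, 2.79, 3.14, 3.14, 3.14, 3.14].

## Interface

Orientations are given as a unit quaternion [x, y, z, w].
In Python, from workcell import ctrl gives the robot as it stands.
- The arm moves only by the tool play_rows, never from a script. Its argument "series" is one flat list of numbers, 4 for each row, row after row: the shift along the tool's x, y, z in mm, then the turn about the tool's z in degrees. In form: [dx, dy, dz, spin, dx, dy, dz, spin, ...]. A call has 1 to 8 rows; each row is the pose to reach, as a shift and turn from the pose commanded when the call began, along the tool's axes at that moment; what a row does not reach only later rows make up. A row lasts 1/12 s, in which the tool goes at most 41.7 mm and 7.16 degrees, less where a joint would pass 70% of its speed; a pose out of reach is approached as far as the arm can. A call with a gripper value outside its range is refused whole. "hand" is the opening in per cent of the stroke, from 0 (shut) to 100 (fully open), set as the call begins (left out, the last holds). The fingers move at their own pace and stop on an object; the grip force is fixed at half the most. Time passes only in rows, so rows that repeat a pose let the fingers close. It gives the time, the measured TCP pose, the force, the opening and the grip force at its end, in the units of the state.
- ctrl.sense(): the state, without advancing time (a new reading comes with each control period).
- ctrl.capture(name): name is "scene" or "side" or "wrist"; returns (picture, depth): 480x640x3 uint8, red, green, blue; 480x640 float32, m along the optical axis (not along the pixel's ray), 0 where there is no reading.
- ctrl.camera_model(name): a dict with "mtx" (3x3 intrinsics, pixels), "distortion" ([k1, k2, p1, p2, k3] as OpenCV has them; the pictures are not rectified), "extrinsics" (4x4, takes a point from camera to world coordinates); the wrist camera has in their place "hand_eye" (4x4, takes a point from camera to tool coordinates, whose origin is the TCP and whose axes are the flange's). Camera axes: x right, y down, z forward; pixel columns grow to the right and rows downward; lengths in m; the calibration is good to about 2 mm. A picture is of the moment at which its call begins: read the wrist's pose just before it. camera_model takes no time and is no camera call.
- ctrl.job_done(): hands the job in; it is judged then, once.
Trained networks look in the newest picture that a camera, given by its name, has taken for a name from the list of things; names that differ only in an ending like _2 or _b are one class to them, and where a whole thing is asked for, a point or a joint stands for the part that bears it (a point fixed in the world has none). Each returns a list of dicts, best first, with "confidence" (0 to 1); they miss things now and then, are a little off and sometimes report something else, mostly with a low value. They report only what shows in the picture. A call takes as long as a camera call.
- ctrl.outline_of(camera, thing): "mask" (480x640 bool, what is visible of it) and "bbox" ([left, top, right, bottom] in pixels, round what is visible of it).
- ctrl.mark_of(camera, thing): "uv" ([column, row] in pixels: a listed point, or the origin of a listed thing).
The state is a dict: "t": time; "joints": joint angles; "qd": joint speeds; "tau": joint torques, N m; "tool_pos": TCP position; "orientation": TCP orientation; "force": force on the tool from outside, world axes, zero at the start; "torque": the same for the moment, N m; "gripper_width": opening from 0.0 (shut) to 1.0 (fully open); "finger_force": force on a finger pad.
Only numpy, scipy, OpenCV 4.12 (cv2) and the standard library are available. Lean on these libraries where they do the work, as an engineer would, in place of code of your own. Each camera call takes 0.05 s, during which the arm holds its last target. There are 200 camera calls.

## Working session

There is one attempt and no reset: what is moved stays moved. The work goes in short steps, Python scripts to look and compute and a tool call to move; the robot and the scene stay as the last step left them, time stands still between calls to the robot, and variables do not carry over. Pictures are saved under pics/ and viewed, at most 14 in all, crops included, and the job is handed in when it is done.

Besides the shell and the picture viewer there is one more tool, called after "Emit:" as a command line: name --argument value ..., lists and objects as JSON in quotes. play_rows: Moves the arm, as the interface text tells. Its arguments: {"type":"object","properties":{"series":{"type":"array"},"hand":{"type":"number"}},"required":["series"]}

```bash
mkdir -p pics; ls
cat > h.py <<'E'
import numpy as np, cv2
from scipy.spatial.transform import Rotation as R
from workcell import ctrl
def T(s):
    M=np.eye(4);M[:3,:3]=R.from_quat(s["orientation"]).as_matrix();M[:3,3]=s["tool_pos"];return M
def ext(cam):
    m=ctrl.camera_model(cam)
    return m,(T(ctrl.sense())@np.array(m["hand_eye"]) if "hand_eye" in m else np.array(m["extrinsics"]))
def ray(cam,uv):
    m,E=ext(cam)
    p=cv2.undistortPoints(np.array(uv,float).reshape(-1,1,2),np.array(m["mtx"],float),np.array(m["distortion"],float)).reshape(-1,2)
    return E,np.c_[p,np.ones(len(p))]
def atz(cam,uv,z):
    E,d=ray(cam,uv);d=d@E[:3,:3].T;o=E[:3,3]
    return o+d*((z-o[2])/d[:,2])[:,None]
def atd(cam,uv,dep):
    E,d=ray(cam,uv);return (d*np.array(dep).reshape(-1,1))@E[:3,:3].T+E[:3,3]
def cloud(cam,dep,mask):
    v,u=np.nonzero(mask&(dep>0));return atd(cam,np.c_[u,v],dep[v,u])
def shot(cam,name=None):
    p,d=ctrl.capture(cam)
    if name: cv2.imwrite(f"pics/{name}.png",p[:,:,::-1])
    return p,d
def tool(p):
    "world point to mm in tool axes"
    M=T(ctrl.sense());return np.round(1000*(M[:3,:3].T@(np.array(p)-M[:3,3])),1)
E
cat > a.py <<'E'
from h import *
np.set_printoptions(precision=4,suppress=True)
print(ctrl.sense())
for c in ["scene","side"]:
    p,d=shot(c,c+"0")
    print(c,ext(c)[1])
    for n in ["amber1_mid","green1_mid","carrier","panel","switch"]:
        for o in ctrl.outline_of(c,n):
            P=cloud(c,d,o["mask"]); print(c,n,round(o["confidence"],2),o["bbox"],P.min(0) if len(P) else 0,P.max(0) if len(P) else 0,np.median(P,0) if len(P) else 0)
    for n in ["load_station","chill_station","lean_strip","window_top","carrier_in","carrier_handle","panel_mid","panel_foot","panel_top","switch_tip","chiller"]:
        print(c,n,[(round(o["confidence"],2),np.round(o["uv"],1)) for o in ctrl.mark_of(c,n)][:3])
E
python3 a.py
```

```text
pics
{'t': 0.0, 'joints': array([-0.1785,  0.5285,  1.4339, -0.    ,  1.1814, -0.1785]), 'qd': array([ 0.001 , -0.0007,  0.0005, -0.0014,  0.0009,  0.0002]), 'tau': array([ -0.0005, -44.0045, -17.6594,   0.0633,   0.0583,  -0.0002]), 'tool_pos': array([0.6243, 0.0001, 0.2326]), 'orientation': array([ 0.7071,  0.7071, -0.0006, -0.0009]), 'force': array([-0.1769,  0.5555,  0.5851]), 'torque': array([-0.0003, -0.0238,  0.0037]), 'finger_force': 0.0, 'gripper_width': 1.0023633461405164}
scene [[-0.8554  0.415  -0.31    0.9089]
 [ 0.518   0.6917 -0.5033  0.6634]
 [ 0.0055 -0.591  -0.8066  1.2005]
 [ 0.      0.      0.      1.    ]]
scene amber1_mid 0.27 [351.0, 370.6, 370.6, 394.1] [0.5492 0.2813 0.0333] [0.5828 0.3047 0.1026] [0.5668 0.2955 0.0912]
scene green1_mid 0.78 [278.2, 158.5, 289.1, 177.1] [ 0.4217 -0.253   0.0749] [ 0.4481 -0.2308  0.1313] [ 0.4371 -0.2384  0.1136]
scene carrier 0.72 [199.1, 186.0, 286.0, 299.5] [ 0.5285 -0.3934 -0.0086] [0.7109 0.0388 0.3353] [ 0.6292 -0.1005  0.0426]
scene carrier 0.46 [190.3, 184.0, 391.9, 418.5] [ 0.4271 -0.2808 -0.0069] [0.7731 0.3212 0.29
[... 1635 characters left out ...]
.5976 1.488  0.2277] [0.4334 0.3891 0.1334]
side load_station [(0.89, array([368. , 269.4]))]
side chill_station [(0.71, array([321. , 227.7])), (0.42, array([364.9, 265.1]))]
side lean_strip [(0.93, array([262.1, 269.4]))]
side window_top [(0.71, array([285.4, 195.7]))]
side carrier_in [(0.7, array([389.8, 289.9]))]
side carrier_handle [(0.76, array([437.9, 278.8]))]
side panel_mid [(0.87, array([206.5, 169.5])), (0.64, array([326. , 323.8]))]
side panel_foot [(0.73, array([206.9, 205. ])), (0.17, array([345.6, 363.7]))]
side panel_top [(0.75, array([326.8, 326.4])), (0.64, array([199.5, 127.8])), (0.63, array([323.2, 228.9]))]
side switch_tip []
side chiller [(0.57, array([362.1, 281.9]))]
```

View pics/scene0.png

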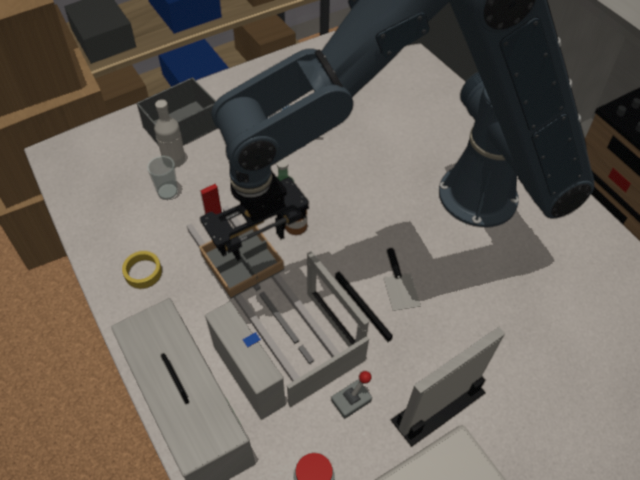

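View pics/side0.png

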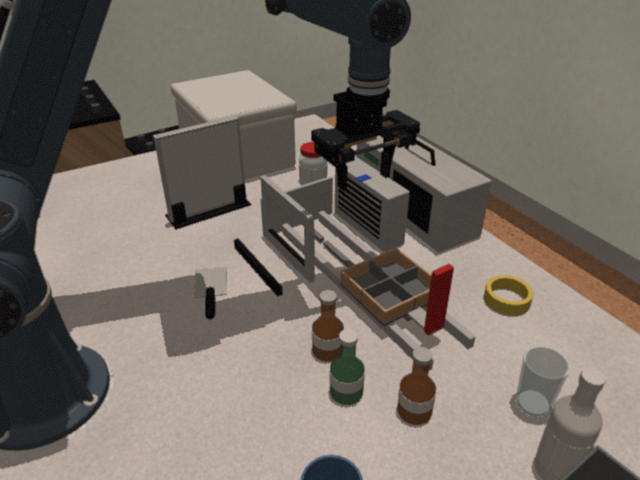

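The scene view shows the slide with the carrier at (240,265), the red handle at (209,195), the panel in its rack at (447,385) and the switch at (360,380). The side view shows two amber bottles at (328,330) and (417,388) with the green one between them at (347,370). The arm hides part of the scene view.

```bash
cat > b.py <<'E'
from h import *
from scipy.optimize import least_squares
np.set_printoptions(precision=4,suppress=True)
# chiller frame fit x0,y0,th,q(carrier)
obs=[("scene","load",258,281.5),("scene","chill",298.7,338.3),("scene","strip",362.9,311.4),("scene","top",339.8,284.2),("scene","cin",240.2,265.5),("scene","han",209.4,193.2),
("side","load",368,269.4),("side","chill",321,227.7),("side","strip",262.1,269.4),("side","top",285.4,195.7),("side","cin",389.8,289.9),("side","han",437.9,278.8)]
def pts(v):
    x,y,t,q=v;c,s=np.cos(t),np.sin(t)
    L=dict(load=(0,0,.036),chill=(0,.16,.036),strip=(-.164,.16,0),top=(-.099,.16,.16),cin=(0,q-.1,.036),han=(0,q-.225,.152))
    return {k:np.array([x+c*a-s*b,y+s*a+c*b,z]) for k,(a,b,z) in L.items()}
def f(v):
    P=pts(v);r=[]
    for c,k,u,w in obs: r+=list((atz(c,[(u,w)],P[k][2])[0]-P[k])[:2]*1000)
    return r
s=least_squares(f,[.6,0,0,.02],loss="soft_l1",f_scale=3)
print(s.x); P=pts(s.x)
for o,e in zip(obs,np.reshape(f(s.x),(-1,2))): print(o,e)
print(P)
p,d=shot("side"); 
for n in ["amber1_mid","green1_mid","amber1"]:
  try: print(n,[(round(o["confidence"],2),np.round(o["uv"],1),atz("side",[o["uv"]],.065)[0]) for o in ctrl.mark_of("side",n)])
  except Exception as e: print(e)
hsv=cv2.cvtColor(p,cv2.COLOR_RGB2HSV)
for u,v in [(328,298),(347,339),(423,357)]:
    for z in (.13,): print("cap",atz("side",[(u,v)],z))
for (u,v) in [(328,337),(347,378),(417,400)]:
    print(hsv[v-18,u],hsv[v+12,u],d[v,u],atd("side",[(u,v)],[d[v,u]]))
E
python3 b.py
```

```text
[ 0.6197 -0.0316  0.0361  0.0255]
('scene', 'load', 258, 281.5) [-1.537  -5.0209]
('scene', 'chill', 298.7, 338.3) [-1.5588  3.6483]
('scene', 'strip', 362.9, 311.4) [-3.0952  9.0411]
('scene', 'top', 339.8, 284.2) [-1.8586  2.2082]
('scene', 'cin', 240.2, 265.5) [10.0288 10.7079]
('scene', 'han', 209.4, 193.2) [2.8919 1.8552]
('side', 'load', 368, 269.4) [ 0.8501 -4.4377]
('side', 'chill', 321, 227.7) [ 0.6565 14.3871]
('side', 'strip', 262.1, 269.4) [ 2.4835 -6.9155]
('side', 'top', 285.4, 195.7) [ 3.57   -2.9307]
('side', 'cin', 389.8, 289.9) [-1.5006 -4.1395]
('side', 'han', 437.9, 278.8) [-7.7528 -2.7026]
{'load': array([ 0.6197, -0.0316,  0.036 ]), 'chill': array([0.6139, 0.1283, 0.036 ]), 'strip': array([0.45  , 0.1224, 0.    ]), 'top': array([0.515 , 0.1247, 0.16  ]), 'cin': array([ 0.6224, -0.106 ,  0.036 ]), 'han': array([ 0.6269, -0.231 ,  0.152 ])}
amber1_mid []
green1_mid [(0.9, array([348.6, 364.8]), array([ 0.4345, -0.251 ,  0.065 ])), (0.21, array([392.3, 289.1]), array([ 0.6044, -0.1371,  0.065 ]))]
it knows: amber1_mid, amber2_mid, amber3_mid, amber4_mid, carrier_handle, carrier_in, chill_station, chiller, green1_mid, lean_strip, load_station, panel, panel_foot, panel_mid, panel_top, switch_tip,
cap [[ 0.4501 -0.1608  0.13  ]]
cap [[ 0.4269 -0.2552  0.13  ]]
cap [[ 0.503  -0.3417  0.13  ]]
[ 13 171  73] [12 46 84] 0.9447605 [[ 0.4414 -0.1761  0.0579]]
[62 81 60] [15 41 88] 0.8664555 [[ 0.4195 -0.27    0.0619]]
[ 12 168  82] [15 40 90] 0.8374821 [[ 0.4898 -0.3555  0.0571]]
```

Emit:
play_rows --series '[0, 0, -40, 0, 0, 0, -80, 0, 0, 0, -110, 0]' --hand 100

```text
t: 2.1
tool_pos: [0.6255, -0.0, 0.3462]
orientation: [0.707, 0.707, 0.001, 0.001]
force: [0.3, -1.3, 0.7]
gripper_width: 0.998
finger_force: 0.0
```

Emit:
play_rows --series '[-35, -15, -10, 7, -70, -30, -20, 14, -105, -45, -30, 21, -140, -60, -40, 28, -160, -70, -40, 35, -170, -80, -40, 42, -170, -80, -40, 49, -170, -80, -40, 49]'

```text
t: 2.77
tool_pos: [0.5444, -0.171, 0.3838]
orientation: [0.937, 0.348, 0.0, 0.0]
force: [0.8, 0.1, 0.6]
gripper_width: 0.999
finger_force: 0.0
```

```bash
cat > c.py <<'E'
from h import *
import sys
np.set_printoptions(precision=4,suppress=True)
s=ctrl.sense();print(s["t"],s["tool_pos"],s["orientation"])
for c in ["wrist","scene"]:
    p,d=shot(c,c+"1"); np.save(f"pics/{c}1.npy",d)
    print(ext(c)[1])
for n in ["amber1_mid","green1_mid"]:
  for c in ["wrist","scene"]:
    print(c,n,[(round(o["confidence"],2),np.round(o["uv"],1),atz(c,[o["uv"]],.065)[0]) for o in ctrl.mark_of(c,n)])
E
python3 c.py
```

```text
2.7667 [ 0.5444 -0.171   0.3838] [0.9374 0.3482 0.0001 0.0001]
[[ 0.6569 -0.7248 -0.2077  0.6018]
 [-0.7539 -0.6311 -0.1824 -0.1216]
 [ 0.0011  0.2764 -0.961   0.5354]
 [ 0.      0.      0.      1.    ]]
[[-0.8554  0.415  -0.31    0.9089]
 [ 0.518   0.6917 -0.5033  0.6634]
 [ 0.0055 -0.591  -0.8066  1.2005]
 [ 0.      0.      0.      1.    ]]
wrist amber1_mid []
scene amber1_mid []
wrist green1_mid [(0.94, array([305.8, 285.6]), array([ 0.4364, -0.2471,  0.065 ]))]
scene green1_mid [(0.96, array([285.5, 181.1]), array([ 0.4295, -0.2418,  0.065 ]))]
```

View pics/wrist1.png

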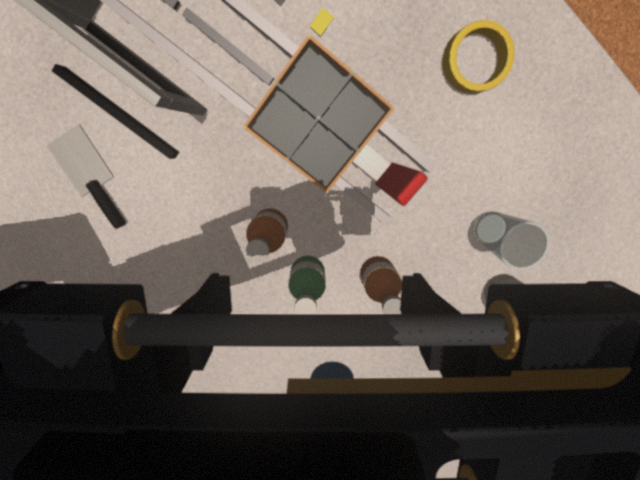

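View pics/scene1.png

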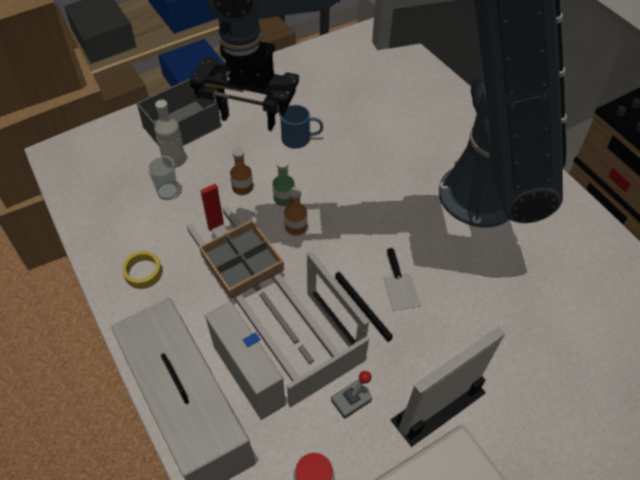

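The wrist view shows the empty carrier at (318,118), the handle at (408,185), ambers at (267,230) and (380,280), and green at (306,280). The scene view confirms only two ambers, at (241,175) and (295,216).

```bash
cat > d.py <<'E'
from h import *
np.set_printoptions(precision=4,suppress=True)
def fit(P,n):
    if len(P)<4: print(n,len(P));return
    r=cv2.minAreaRect((P[:,:2]*1000).astype(np.float32)); print(n,len(P),"rect",np.round(r[0],1),np.round(r[1],1),round(r[2],1),"med",np.median(P,0),"mm",(P.min(0)+P.max(0))/2)
for c in ["scene","wrist"]:
    d=np.load(f"pics/{c}1.npy"); C=cloud(c,d,d>0)
    def sel(x0,x1,y0,y1,z0,z1): return C[(C[:,0]>x0)&(C[:,0]<x1)&(C[:,1]>y0)&(C[:,1]<y1)&(C[:,2]>z0)&(C[:,2]<z1)]
    print(c)
    fr=sel(.47,.56,0,.25,.154,.166); fit(fr,"frame top")
    if len(fr)>9: print(np.polyfit(fr[:,1],fr[:,0],1))
    fit(sel(.58,.68,-.28,-.18,.163,.178),"handle top")
    fit(sel(.52,.72,-.2,.0,.058,.072),"crate rim")
    fit(sel(.41,.49,-.2,-.12,.122,.136),"capA")
    fit(sel(.46,.54,-.38,-.30,.122,.136),"capB")
    fit(sel(.40,.46,-.29,-.22,.122,.136),"capG")
    fit(sel(.28,.58,.3,.48,.217,.235),"panel top")
    fit(sel(.50,.62,.25,.34,.08,.125),"switch ball")
    st=sel(.40,.48,0,.25,.015,.028); fit(st,"strip")
    if len(st)>9: print(np.polyfit(st[:,1],st[:,0],1))
    ev=sel(.68,.8,-0.02,.26,.132,.146); fit(ev,"evap top")
E
python3 d.py
```

```text
scene
frame top 575 rect [519.7 126.7] [ 15.  198.4] 2.7 med [0.5204 0.1317 0.1588] mm [0.5207 0.1269 0.1597]
[-0.0435  0.5262]
handle top 103 rect [ 630.5 -230.7] [40.5 17.8] 6.0 med [ 0.6298 -0.2278  0.1674] mm [ 0.6303 -0.2291  0.1682]
crate rim 872 rect [ 623.4 -105.5] [142.4 145.1] 2.3 med [ 0.6245 -0.1037  0.0633] mm [ 0.6233 -0.1044  0.0649]
capA 110 rect [ 454.  -150.7] [30.  29.3] 30.0 med [ 0.4554 -0.1491  0.1275] mm [ 0.4556 -0.1502  0.128 ]
capB 99 rect [ 509.3 -331.9] [30.6 27. ] 62.8 med [ 0.5087 -0.3328  0.1282] mm [ 0.5077 -0.3326  0.1276]
capG 98 rect [ 434.4 -245.4] [29.9 26.5] 77.7 med [ 0.4342 -0.245   0.1274] mm [ 0.434  -0.2453  0.1276]
panel top 1141 rect [439.6 399.4] [202.7  20.4] 3.0 med [0.4455 0.4003 0.2249] mm [0.4396 0.3997 0.2243]
switch ball 146 rect [559.8 293.4] [23.  25.5] 31.8 med [0.5613 0.296  0.0944] mm [0.5591 0.2934 0.0922]
strip 513 rect [443.6 123.6] [ 17.3 201.6] 1.3 med [0.4437 0.1318 0.0208] mm [0.4432 0.1237 0.0209]
[-0.0314  0.4476]
evap top 3066 rect [735.8 136.3] [ 67.2 202.6] 2.9 med [0.7388 0.1422 0.1388] mm [0.7378 0.1362 0.1389]
wrist
frame top 2135 rect [520.5 109.2] [ 13.1 169.8] 2.8 med [0.521  0.1051 0.1601] mm [0.5203 0.1091 0.1585]
[-0.0545  0.5267]
handle top 506 rect [ 630.4 -231.2] [38.7 14.7] 1.7 med [ 0.6305 -0.2298  0.1698] mm [ 0.6304 -0.2309  0.168 ]
crate rim 2440 rect [ 624.4 -105.9] [141.4 141.3] 2.9 med [ 0.6257 -0.1054  0.0661] mm [ 0.624  -0.1059  0.0638]
capA 437 rect [ 455.8 -153.6] [27.8 27.5] 34.6 med [ 0.457  -0.1531  0.1299] mm [ 0.4558 -0.1534  0.1274]
capB 295 rect [ 510.5 -331.7] [22.8 24.5] 44.4 med [ 0.5108 -0.3307  0.1298] mm [ 0.5102 -0.3348  0.1272]
capG 344 rect [ 437.9 -247. ] [23.2 27.5] 42.9 med [ 0.4383 -0.2465  0.1299] mm [ 0.4354 -0.2484  0.1274]
panel top 0
switch ball 0
strip 1402 rect [442.9 121.5] [ 14.2 201.6] 2.9 med [0.4436 0.1231 0.0218] mm [0.4427 0.1215 0.0199]
[-0.0505  0.4496]
evap top 0
```

Emit:
play_rows --series '[8, 33, 0, 7, 17, 66, 20, 14, 26, 101, 40, 21, 26, 101, 80, 28, 26, 101, 110, 35, 26, 101, 140, 38, 26, 101, 140, 38]'

```text
t: 3.65
tool_pos: [0.6272, -0.2266, 0.2357]
orientation: [1.0, 0.027, -0.007, -0.004]
force: [-1.5, 0.9, -0.7]
gripper_width: 1.001
finger_force: 0.0
```

```bash
cat > e.py <<'E'
from h import *
import sys
np.set_printoptions(precision=4,suppress=True)
th=0.0489;O=np.array([.6207,-.0288,0]);c,s=np.cos(th),np.sin(th);RC=np.array([[c,-s,0],[s,c,0],[0,0,1]])
def W(p): return RC@np.array(p)+O          # chiller -> world
def L(p): return RC.T@(np.array(p)-O)
def head():
    M=T(ctrl.sense());return np.degrees(np.arctan2(M[1,0],M[0,0]))
if __name__=="__main__":
    S=ctrl.sense();print(S["t"],"chiller",L(S["tool_pos"]),"heading",head())
    for a in sys.argv[1:]: print(a,tool(W(eval(a))) if a[0]=="(" else tool(eval(a)))
E
python3 e.py "(0,-.202,.144)"
```

```text
3.65 chiller [-0.0032 -0.1979  0.2357] heading 3.050972705344163
(0,-.202,.144) [ 4.3  4.9 91.6]
```

Emit:
play_rows --series '[0, 0, 30, 0, 0, 0, 60, 0, 0, 0, 90, 0, 0, 0, 100, 0, 0, 0, 100, 0, 0, 0, 100, 0]'

```text
t: 4.15
tool_pos: [0.6319, -0.2294, 0.1449]
orientation: [1.0, 0.027, 0.001, 0.0]
force: [0.9, -0.1, 0.7]
gripper_width: 1.0
finger_force: 0.0
```

```bash
python3 e.py "(0,-.202,.144)"
```

```text
4.15 chiller [ 0.0014 -0.2009  0.1449] heading 3.0775239510070502
(0,-.202,.144) [-1.4  1.1  0.9]
```

Emit:
play_rows --series '[0, 0, 0, 0, 0, 0, 0, 0, 0, 0, 0, 0, 0, 0, 0, 0, 0, 0, 0, 0, 0, 0, 0, 0, 0, 0, 0, 0]' --hand 0

```text
t: 4.73
tool_pos: [0.6309, -0.2292, 0.1437]
orientation: [1.0, 0.026, 0.0, 0.0]
force: [0.6, 0.5, 0.1]
gripper_width: 0.555
finger_force: 0.0
```

Emit:
play_rows --series '[0, -12, 0, 0, 0, -26, 0, 0, 0, -40, 0, 0, 0, -54, 0, 0, 0, -66, 0, 0, 0, -74, 0, 0, 0, -77, 0, 0, 0, -77, 0, 0]'

```text
t: 5.4
tool_pos: [0.6276, -0.1511, 0.1437]
orientation: [1.0, 0.026, 0.001, -0.0]
force: [2.8, 0.4, -0.8]
gripper_width: 0.159
finger_force: 30.0
```

```bash
python3 e.py "(0,-.125,.144)"
```

```text
5.4 chiller [ 0.0009 -0.1225  0.1437] heading 3.010466876034363
(0,-.125,.144) [-0.9  2.5 -0.3]
```

Emit:
play_rows --series '[0, 0, 0, 0, 0, 0, 0, 0, 0, 0, 0, 0, 0, 0, 0, 0, 0, 0, 0, 0, 0, 0, 0, 0]' --hand 100

```text
t: 5.9
tool_pos: [0.6265, -0.1523, 0.1434]
orientation: [1.0, 0.026, -0.0, -0.0]
force: [-0.4, -0.2, 0.3]
gripper_width: 0.524
finger_force: 0.0
```

Emit:
play_rows --series '[0, 0, -30, 0, 0, 0, -60, 0, 0, 0, -100, 0, -30, 0, -130, 0, -65, 20, -150, 0, -80, 40, -150, 0, -80, 40, -150, 0]'

```text
t: 6.48
tool_pos: [0.5468, -0.1997, 0.296]
orientation: [1.0, 0.025, 0.001, 0.002]
force: [-0.7, 0.3, -0.2]
gripper_width: 0.983
finger_force: 0.0
```

```bash
cat > g.py <<'E'
from e import *
import sys
def rect(P):
    r=cv2.minAreaRect((P[:,:2]*1000).astype(np.float32)); c=np.array([*r[0],0])/1000
    return "world",c[:2],"chiller",L(c)[:2],np.round(r[1],1),len(P)
cam,name=sys.argv[1:3]
p,d=shot(cam,name);C=cloud(cam,d,d>0)
def box(c,w,z0,z1): return C[(abs(C[:,0]-c[0])<w)&(abs(C[:,1]-c[1])<w)&(C[:,2]>z0)&(C[:,2]<z1)]
for a in sys.argv[3:]:
    n,x,y,w,z0,z1=a.split(",")
    P=box((float(x),float(y)),float(w),float(z0),float(z1)); print(n,*(rect(P) if len(P)>5 else [len(P)]))
E
python3 e.py; python3 g.py scene s2 rim,.621,-.029,.09,.058,.072 han,.627,-.154,.04,.163,.178 A,.455,-.152,.04,.122,.136 B,.51,-.333,.04,.122,.136 G,.436,-.246,.04,.122,.136;  python3 g.py wrist w2 rim,.621,-.029,.09,.058,.072 han,.627,-.154,.04,.163,.178 A,.455,-.152,.04,.122,.136 B,.51,-.333,.04,.122,.136 G,.436,-.246,.04,.122,.136
```

```text
6.4833 chiller [-0.0822 -0.1671  0.296 ] heading 2.812159155021426
rim world [ 0.6198 -0.0251] chiller [-0.0008  0.0037] [142.  144.8] 984
han world [ 0.626  -0.1474] chiller [-0.0005 -0.1187] [40.6 17.4] 107
A world [ 0.4541 -0.151 ] chiller [-0.1724 -0.1139] [29.8 29.9] 114
B world [ 0.5087 -0.333 ] chiller [-0.1267 -0.2983] [29.1 27. ] 98
G world [ 0.4342 -0.2446] chiller [-0.1969 -0.2064] [30.5 26.3] 102
rim world [ 0.6294 -0.0255] chiller [0.0089 0.0029] [182.4 151.2] 4408
han world [ 0.6263 -0.1511] chiller [-0.0004 -0.1224] [39.5 14.3] 977
A world [ 0.4607 -0.1533] chiller [-0.1658 -0.1166] [18.3 28.6] 467
B world [ 0.5087 -0.3355] chiller [-0.1269 -0.3009] [28.8 28.2] 718
G 0
```

Emit:
play_rows --series '[-10, -35, -25, 0, -20, -75, -50, 0, -30, -115, -80, 0, -33, -155, -110, 0, -33, -195, -120, 0, -33, -230, -120, 0, -33, -230, -120, 0, -33, -230, -120, 0]'

```text
t: 7.25
tool_pos: [0.5038, 0.0362, 0.4143]
orientation: [1.0, 0.029, 0.001, -0.001]
force: [0.1, -0.5, -0.9]
gripper_width: 0.996
finger_force: 0.0
```

```bash
python3 e.py; python3 g.py wrist w3 rim,.619,-.027,.078,.060,.070 strip,.443,.122,.12,.015,.028 frame,.52,.126,.12,.154,.166 han,.627,-.152,.03,.163,.178 evap,.737,.136,.12,.132,.146 A,.455,-.152,.04,.122,.136 ; python3 -c "
from h import *
for n in ['load_station','chill_station','carrier_in','carrier_handle','window_top','lean_strip','switch_tip']:
  from e import L
  z=dict(load_station=.036,chill_station=.036,carrier_in=.036,carrier_handle=.152,window_top=.16,lean_strip=0,switch_tip=.095)[n]
  print(n,[(round(o['confidence'],2),L(atz('wrist',[o['uv']],z)[0])) for o in ctrl.mark_of('wrist',n)])
"
```

```text
7.25 chiller [-0.1135  0.0707  0.4143] heading 3.3758358419432484
rim world [ 0.62   -0.0309] chiller [-0.0008 -0.0021] [141.  140.9] 2113
strip world [0.443  0.1208] chiller [-0.1701  0.1581] [205.2 239.9] 1806
frame world [0.5209 0.1211] chiller [-0.0923  0.1546] [ 12.4 198.7] 1787
han world [ 0.6256 -0.1544] chiller [-0.0013 -0.1257] [39.  14.4] 537
evap world [0.7132 0.1288] chiller [0.1001 0.1529] [ 19.3 199.5] 2943
A world [ 0.4548 -0.1574] chiller [-0.172  -0.1203] [28.8 28.7] 405
load_station [(0.97, array([ 0.0016, -0.0133,  0.036 ]))]
chill_station [(0.69, array([-0.1492,  0.4075,  0.036 ])), (0.63, array([-0.0002,  0.1516,  0.036 ]))]
carrier_in [(0.93, array([-0.0042, -0.0091,  0.036 ]))]
carrier_handle [(0.76, array([-0.0073, -0.1279,  0.152 ])), (0.52, array([-0.1252,  0.3318,  0.152 ]))]
window_top [(0.86, array([-0.1017,  0.1508,  0.16  ]))]
lean_strip [(0.86, array([-0.1607,  0.1438,  0.    ]))]
switch_tip [(0.65, array([-0.0436,  0.3058,  0.095 ]))]
```

View pics/w3.png

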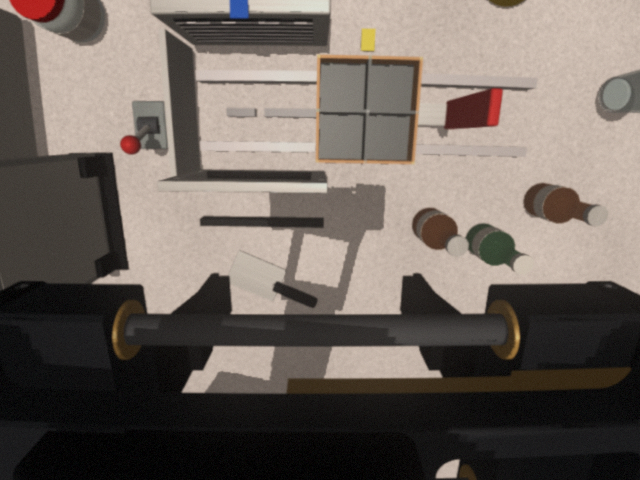

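The wrist view shows the crate at (367,110), the yellow mark at (368,40), the switch ball at (130,145), the strip at (262,222) and the three bottles at right. I'll retake it with the arm settled to check the carrier against the mark.

Emit:
play_rows --series '[0, 0, 0, 0, 0, 0, 0, 0, 0, 0, 0, 0, 0, 0, 0, 0]'

```text
t: 7.98
tool_pos: [0.5041, 0.0313, 0.4135]
orientation: [1.0, 0.026, -0.0, -0.0]
force: [-0.8, -0.1, 0.2]
gripper_width: 1.0
finger_force: 0.0
```

```bash
cat > k.py <<'E'
from e import *
print(ctrl.sense()["tool_pos"],head())
p,d=shot("wrist","w4");C=cloud("wrist",d,d>0);v,u=np.nonzero(d>0);col=cv2.cvtColor(p,cv2.COLOR_RGB2HSV)[v,u]
Q=np.array([L(q) for q in C])
y=(abs(col[:,0].astype(int)-27)<6)&(col[:,1]>150)&(np.hypot(Q[:,0]-.09,Q[:,1])<.06);print("yellow",Q[y].mean(0),y.sum(),Q[y].min(0),Q[y].max(0))
b=(abs(col[:,0].astype(int)-112)<10)&(col[:,1]>150)&(abs(Q[:,1]-.16)<.1)&(Q[:,0]<.3);print("blue",Q[b].mean(0),b.sum(),Q[b].min(0),Q[b].max(0))
def r(n,x,y,wx,wy,z0,z1):
    P=Q[(abs(Q[:,0]-x)<wx)&(abs(Q[:,1]-y)<wy)&(Q[:,2]>z0)&(Q[:,2]<z1)]
    R_=cv2.minAreaRect((P[:,:2]*1000).astype(np.float32));print(n,np.round(R_[0],1),np.round(R_[1],1),round(R_[2],1),len(P),np.median(P,0))
r("frame",-.093,.16,.02,.13,.154,.166);r("strip",-.17,.16,.02,.13,.015,.028);r("rim",0,0,.078,.078,.06,.07);r("handle",0,-.125,.03,.03,.163,.178)
r("evap",.12,.16,.06,.13,.132,.146);r("endwall",0,.266,.09,.02,.094,.106)
E
python3 k.py
```

```text
[0.5041 0.0313 0.4135] 2.9734923380292644
yellow [ 0.1043 -0.0037  0.0038] 229 [ 0.0912 -0.012   0.0012] [0.1178 0.0046 0.0061]
blue [-0.0343  0.1131  0.4096] 1097 [-0.1043  0.0602  0.1241] [0.1083 0.167  0.5262]
frame [-92.4 157.8] [199.  13.] 90.0 1810 [-0.0916  0.1571  0.1604]
strip [-168.7  158.3] [198.9  13.1] 89.7 1023 [-0.1678  0.1592  0.022 ]
rim [-0.2  1.1] [140.7 140.8] 89.7 2190 [0.0012 0.0015 0.0664]
handle [  -0.9 -123. ] [14.7 39.6] 89.6 547 [-0.0011 -0.1214  0.1701]
evap [ 99.7 156.6] [199.3  19.8] 89.3 2981 [0.1009 0.1566 0.1405]
endwall [  1.4 260.6] [177.   18.2] 3.0 1210 [0.0074 0.2594 0.1003]
```

Emit:
play_rows --series '[20, 38, 20, 0, 45, 76, 40, 0, 70, 114, 70, 0, 95, 152, 110, 0, 112, 180, 150, 0, 112, 193, 180, 0, 112, 193, 190, 0, 112, 193, 190, 0]'

```text
t: 8.7
tool_pos: [0.6241, -0.1574, 0.2168]
orientation: [1.0, 0.025, -0.004, -0.002]
force: [-1.0, 0.8, -1.2]
gripper_width: 1.002
finger_force: 0.0
```

Emit:
play_rows --series '[0, 0, 35, 0, 0, 0, 70, 0, 0, 0, 80, 0, 0, 0, 80, 0, 0, 0, 80, 0]'

```text
t: 9.12
tool_pos: [0.6266, -0.155, 0.1447]
orientation: [1.0, 0.026, 0.0, 0.0]
force: [0.2, 0.8, 0.5]
gripper_width: 1.004
finger_force: 0.0
```

Emit:
play_rows --series '[0, 0, 0, 0, 0, 0, 0, 0, 0, 0, 0, 0, 0, 0, 0, 0, 0, 0, 0, 0, 0, 0, 0, 0, 0, 0, 0, 0, 0, 0, 0, 0]' --hand 0

```text
t: 9.78
tool_pos: [0.626, -0.1553, 0.1436]
orientation: [1.0, 0.026, -0.0, -0.0]
force: [-0.2, 0.2, 0.3]
gripper_width: 0.48
finger_force: 0.0
```

Emit:
play_rows --series '[0, 0, 0, 0, 0, 0, 0, 0, 0, 0, 0, 0, 0, 0, 0, 0, 0, 0, 0, 0, 0, 0, 0, 0]'

```text
t: 10.28
tool_pos: [0.6259, -0.1552, 0.1434]
orientation: [1.0, 0.026, -0.0, -0.0]
force: [-0.2, 0.8, -1.1]
gripper_width: 0.159
finger_force: 30.1
```

Emit:
play_rows --series '[0, 0, 0, 0, 0, 0, 0, 0, 0, 0, 0, 0, 0, 0, 0, 0, 0, 0, 0, 0, 0, 0, 0, 0, 0, 0, 0, 0, 0, 0, 0, 0]' --hand 100

```text
t: 10.95
tool_pos: [0.626, -0.1553, 0.1436]
orientation: [1.0, 0.026, 0.0, 0.0]
force: [0.2, 0.1, 0.5]
gripper_width: 0.68
finger_force: 0.0
```

Emit:
play_rows --series '[0, 0, -40, 0, 0, 0, -80, 0, -20, -25, -120, 0, -45, -65, -160, 0, -65, -105, -190, 0, -95, -145, -230, 0, -110, -180, -260, 0, -112, -193, -270, 0]'

```text
t: 11.62
tool_pos: [0.5189, 0.0018, 0.3872]
orientation: [1.0, 0.026, -0.0, -0.0]
force: [0.5, 0.6, -0.0]
gripper_width: 0.998
finger_force: 0.0
```

Emit:
play_rows --series '[0, 0, 0, 0, 0, 0, 0, 0, 0, 0, 0, 0, 0, 0, 0, 0]'

```text
t: 11.95
tool_pos: [0.5205, -0.0, 0.3845]
orientation: [1.0, 0.026, -0.001, -0.0]
force: [0.3, -0.0, -0.0]
gripper_width: 0.999
finger_force: 0.0
```

```bash
python3 k.py
```

```text
[ 0.5205 -0.      0.3845] 2.944693007208223
yellow [ 0.1045 -0.0036  0.0034] 244 [ 0.0905 -0.0112  0.0009] [0.1179 0.0045 0.0061]
blue [0.0166 0.1163 0.3097] 871 [-0.1026  0.0601  0.1402] [0.1132 0.1651 0.4962]
frame [-92.3 157.2] [199.9  13.1] 90.0 2034 [-0.0918  0.1565  0.1602]
strip [-168.6  157.9] [200.6  13.1] 89.5 1125 [-0.1676  0.1593  0.0219]
rim [-0.7 -3.1] [141.  140.8] 89.8 2333 [ 0.0005 -0.0034  0.0662]
handle [  -1.4 -127.2] [39.1 14.4] 0.7 609 [-0.0014 -0.1259  0.1698]
evap [102.3 155.7] [200.1  24.9] 89.1 4374 [0.1034 0.1555 0.1404]
endwall [  1.3 260.3] [176.7  17.5] 2.8 1385 [0.0071 0.259  0.1   ]
```

```bash
sed -i 's/^th=0.0489;O=np.array(\[.6207,-.0288,0\])/th=0.046;O=np.array([.6205,-.0317,0])/' e.py; python3 g.py wrist w5 A,.455,-.153,.05,.122,.136 B,.51,-.334,.05,.122,.136 G,.436,-.247,.03,.122,.136; python3 e.py "np.array([.4555,-.154,.092])"
```

```text
A world [ 0.4552 -0.1542] chiller [-0.1708 -0.1147] [28.3 27.3] 424
B world [ 0.5075 -0.3364] chiller [-0.1269 -0.2992] [29.1 27.6] 471
G world [ 0.4381 -0.2492] chiller [-0.1922 -0.2089] [19.8 28.1] 323
12.05 chiller [-0.0983  0.0361  0.3843] heading 2.916758605414617
np.array([.4555,-.154,.092]) [-72.  150.5 292.4]
```

Emit:
play_rows --series '[-18, 36, 20, 0, -36, 72, 50, 0, -54, 108, 85, 0, -72, 140, 120, 0, -72, 150, 150, 0, -72, 150, 170, 0, -72, 150, 170, 0, -72, 150, 170, 0]' --hand 65

```text
t: 12.72
tool_pos: [0.4551, -0.153, 0.214]
orientation: [1.0, 0.025, -0.003, -0.002]
force: [1.1, -0.5, 0.7]
gripper_width: 0.655
finger_force: 0.0
```

```bash
python3 g.py wrist w6 A,.455,-.154,.05,.122,.136; python3 e.py "np.array([.4555,-.154,.092])"
```

```text
A world [ 0.4568 -0.155 ] chiller [-0.1692 -0.1157] [28.4 28. ] 1280
12.7667 chiller [-0.1691 -0.1138  0.2159] heading 2.9204406300768846
np.array([.4555,-.154,.092]) [ -1.2   1.  123.9]
```

Emit:
play_rows --series '[0, 0, 30, 0, 0, 1, 60, 0, 0, 1, 90, 0, 0, 1, 110, 0, 0, 1, 121, 0, 0, 1, 121, 0, 0, 1, 121, 0]'

```text
t: 13.35
tool_pos: [0.4584, -0.1539, 0.0963]
orientation: [1.0, 0.027, 0.001, 0.001]
force: [-0.3, 0.0, -0.1]
gripper_width: 0.652
finger_force: 0.0
```

Emit:
play_rows --series '[0, 0, 0, 0, 0, 0, 0, 0, 0, 0, 0, 0, 0, 0, 0, 0, 0, 0, 0, 0, 0, 0, 0, 0, 0, 0, 0, 0, 0, 0, 0, 0]' --hand 0

```text
t: 14.02
tool_pos: [0.4568, -0.1538, 0.0954]
orientation: [1.0, 0.026, 0.0, 0.0]
force: [-0.1, 1.5, 6.0]
gripper_width: 0.322
finger_force: 30.0
```

```bash
python3 e.py "(-.034,.034,.2)" "(-.034,-.034,.2)"
```

```text
14.0167 chiller [-0.1691 -0.1145  0.0954] heading 2.9904855710217086
(-.034,.034,.2) [ 136.1 -147.6 -104.6]
(-.034,-.034,.2) [ 135.7  -79.6 -104.5]
```

Emit:
play_rows --series '[0, 0, 0, 0, 0, 0, 0, 0, 0, 0, 0, 0, 0, 0, 0, 0, 0, 0, 4, 0, 0, 0, 4, 0, 0, 0, 4, 0, 0, 0, 4, 0]' --hand 60

```text
t: 14.68
tool_pos: [0.4565, -0.1537, 0.0907]
orientation: [1.0, 0.026, -0.0, -0.0]
force: [-0.1, -0.4, -0.8]
gripper_width: 0.595
finger_force: 0.0
```

Emit:
play_rows --series '[0, 0, 0, 0, 0, 0, 0, 0, 0, 0, 0, 0, 0, 0, 0, 0, 0, 0, 0, 0, 0, 0, 0, 0, 0, 0, 0, 0, 0, 0, 0, 0]' --hand 0

```text
t: 15.35
tool_pos: [0.4566, -0.1537, 0.091]
orientation: [1.0, 0.026, 0.0, -0.0]
force: [0.3, 0.9, 0.0]
gripper_width: 0.321
finger_force: 30.0
```

Emit:
play_rows --series '[0, 0, -15, 0, 0, 0, -35, 0, 0, 0, -60, 0, 10, -10, -80, 0, 30, -32, -95, 0, 55, -60, -95, 0, 80, -88, -95, 0, 105, -114, -95, 0]'

```text
t: 16.02
tool_pos: [0.5557, -0.0329, 0.186]
orientation: [1.0, 0.026, -0.0, -0.0]
force: [0.3, -1.7, -3.3]
gripper_width: 0.317
finger_force: 30.0
```

Emit:
play_rows --series '[18, -20, 0, 0, 28, -31, 0, 0, 31, -34, 0, 0, 31, -34, 0, 0, 31, -34, 0, 0, 31, -34, 0, 0]'

```text
t: 16.52
tool_pos: [0.5832, -0.0001, 0.1855]
orientation: [1.0, 0.025, -0.001, 0.0]
force: [0.5, -0.4, -2.6]
gripper_width: 0.317
finger_force: 30.0
```

```bash
python3 e.py "(-.034,.034,.13)"; python3 g.py scene s7 rim,.621,-.029,.09,.058,.072 B,.51,-.333,.05,.122,.136; python3 g.py wrist w7 rim,.62,-.032,.08,.058,.072
```

```text
16.5167 chiller [-0.0358  0.0332  0.1855] heading 2.9132911652231193
(-.034,.034,.13) [ 1.9 -0.8 55.5]
rim world [ 0.613  -0.0298] chiller [-0.0074  0.0022] [156.  146.4] 814
B world [ 0.5086 -0.3337] chiller [-0.1257 -0.2965] [30.4 26.8] 99
rim world [ 0.6207 -0.0314] chiller [0.0002 0.0003] [140.5 140.8] 6239
```

View pics/w7.png

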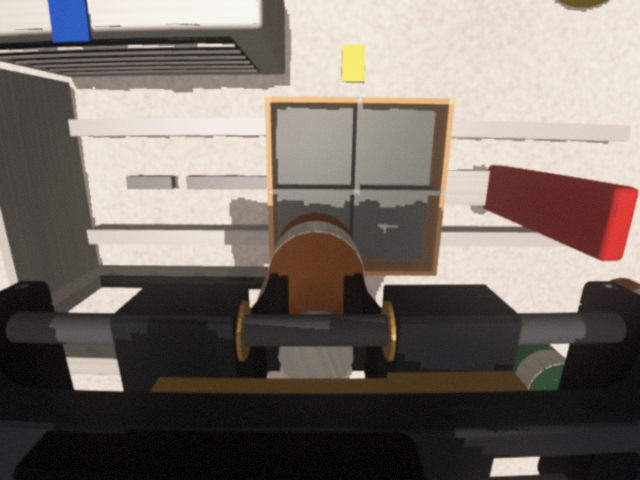

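The amber bottle hangs straight in the jaws at (315,270), over the near +y pocket of the crate (rim 265–452 × 98–275). Lowering it now.

Emit:
play_rows --series '[2, -1, 15, 0, 2, -1, 30, 0, 2, -1, 42, 0, 2, -1, 50, 0, 2, -1, 55, 0, 2, -1, 57, 0, 2, -1, 58, 0, 2, -1, 58, 0]'

```text
t: 17.28
tool_pos: [0.5869, 0.002, 0.1283]
orientation: [1.0, 0.026, 0.0, 0.0]
force: [-0.5, -0.2, -2.9]
gripper_width: 0.319
finger_force: 30.0
```

Emit:
play_rows --series '[0, 0, 0, 0, 0, 0, 0, 0, 0, 0, 0, 0]'

```text
t: 17.53
tool_pos: [0.5869, 0.0022, 0.1285]
orientation: [1.0, 0.026, 0.0, 0.0]
force: [-0.1, 0.7, -3.3]
gripper_width: 0.318
finger_force: 30.0
```

Emit:
play_rows --series '[0, 0, 1, 0, 0, 0, 2, 0, 0, 0, 2, 0]'

```text
t: 17.78
tool_pos: [0.5872, 0.0022, 0.127]
orientation: [1.0, 0.026, 0.001, 0.0]
force: [-0.9, 0.0, 3.5]
gripper_width: 0.319
finger_force: 30.0
```

Emit:
play_rows --series '[0, 0, 0, 0, 0, 0, 0, 0, 0, 0, 0, 0, 0, 0, 0, 0, 0, 0, 0, 0, 0, 0, 0, 0, 0, 0, 0, 0]' --hand 65

```text
t: 18.37
tool_pos: [0.5866, 0.0022, 0.1258]
orientation: [1.0, 0.026, -0.0, -0.0]
force: [0.3, 0.5, -0.5]
gripper_width: 0.64
finger_force: 0.0
```

Emit:
play_rows --series '[0, 0, -20, 0, 0, 0, -50, 0, 0, 0, -90, 0, -30, 20, -120, 0, -55, 50, -140, 0, -70, 85, -150, 0, -75, 125, -150, 0, -75, 165, -150, 0]'

```text
t: 19.03
tool_pos: [0.5189, -0.1662, 0.2778]
orientation: [1.0, 0.027, 0.001, 0.001]
force: [-0.2, -0.7, 0.3]
gripper_width: 0.651
finger_force: 0.0
```

Emit:
play_rows --series '[0, 40, 0, 0, 0, 80, 0, 0, 0, 100, 0, 0, 0, 100, 0, 0, 0, 100, 0, 0]'

```text
t: 19.45
tool_pos: [0.5251, -0.2662, 0.2755]
orientation: [1.0, 0.025, -0.0, -0.001]
force: [-0.1, 0.6, -0.8]
gripper_width: 0.647
finger_force: 0.0
```

```bash
python3 g.py scene s8 rim,.621,-.029,.09,.058,.072 B,.51,-.333,.05,.122,.136 A,.585,.0,.05,.155,.172; python3 g.py wrist w8 B,.51,-.334,.05,.122,.136 G,.436,-.247,.03,.122,.136; python3 e.py "np.array([.509,-.335,.091])"
```

```text
rim world [ 0.6128 -0.03  ] chiller [-0.0076  0.0021] [156.6 146.2] 918
B world [ 0.5081 -0.3326] chiller [-0.1261 -0.2954] [30.2 28. ] 94
A world [0.584  0.0057] chiller [-0.0348  0.039 ] [27.9 26.6] 151
B world [ 0.5081 -0.3362] chiller [-0.1263 -0.299 ] [28.3 28.2] 829
G world [ 0.4428 -0.2495] chiller [-0.1876 -0.2094] [27.9 11.8] 272
19.55 chiller [-0.106  -0.2277  0.2756] heading 3.0273427188714717
np.array([.509,-.335,.091]) [-19.6  70.3 184.5]
```

Emit:
play_rows --series '[-7, 25, 30, 0, -14, 50, 60, 0, -20, 71, 85, 0, -20, 71, 100, 0, -20, 71, 100, 0, -20, 71, 100, 0]'

```text
t: 20.05
tool_pos: [0.5091, -0.3352, 0.1754]
orientation: [1.0, 0.027, -0.001, -0.001]
force: [0.1, -0.5, 0.9]
gripper_width: 0.649
finger_force: 0.0
```

```bash
python3 g.py wrist w9 B,.51,-.334,.05,.122,.136; python3 e.py "np.array([.5085,-.336,.091])"
```

```text
B world [ 0.5089 -0.3379] chiller [-0.1256 -0.3007] [28.3 28.3] 1768
20.1 chiller [-0.1245 -0.2987  0.1766] heading 3.103812728549354
np.array([.5085,-.336,.091]) [-1.4  0.2 85.6]
```

Emit:
play_rows --series '[0, 1, 25, 0, 0, 1, 50, 0, 0, 1, 75, 0, 0, 1, 85, 0, 0, 1, 85, 0, 0, 1, 85, 0]'

```text
t: 20.6
tool_pos: [0.5103, -0.338, 0.0921]
orientation: [1.0, 0.027, 0.001, 0.001]
force: [-0.5, -0.3, 1.1]
gripper_width: 0.649
finger_force: 0.0
```

Emit:
play_rows --series '[0, 0, 0, 0, 0, 0, 0, 0, 0, 0, 0, 0, 0, 0, 0, 0, 0, 0, 0, 0, 0, 0, 0, 0, 0, 0, 0, 0, 0, 0, 0, 0]' --hand 0

```text
t: 21.27
tool_pos: [0.5095, -0.3382, 0.0915]
orientation: [1.0, 0.026, 0.0, 0.0]
force: [0.2, 1.2, 4.2]
gripper_width: 0.318
finger_force: 30.0
```

```bash
python3 e.py "(.034,.034,.18)" "(-.1,-.2,.18)"
```

```text
21.2667 chiller [-0.125  -0.301   0.0915] heading 2.9947139433481524
(.034,.034,.18) [ 161.1 -334.   -88.5]
(-.1,-.2,.18) [  25.6 -100.9  -88.5]
```

Emit:
play_rows --series '[0, 0, -15, 0, 0, 0, -40, 0, 12, 0, -65, 0, 30, -10, -85, 0, 40, -40, -90, 0, 45, -78, -90, 0, 45, -116, -90, 0, 45, -154, -90, 0]'

```text
t: 21.93
tool_pos: [0.5455, -0.1806, 0.1801]
orientation: [1.0, 0.026, -0.001, -0.0]
force: [0.4, 0.1, -3.7]
gripper_width: 0.321
finger_force: 30.0
```

Emit:
play_rows --series '[0, -38, 0, 0, 0, -76, 0, 0, 20, -100, 0, 0, 50, -112, 0, 0, 80, -112, 0, 0, 105, -112, 0, 0, 114, -112, 0, 0, 114, -112, 0, 0]'

```text
t: 22.6
tool_pos: [0.6559, -0.0643, 0.1798]
orientation: [1.0, 0.027, 0.0, 0.0]
force: [1.2, -0.5, -3.1]
gripper_width: 0.322
finger_force: 30.0
```

```bash
python3 e.py "(.034,-.034,.127)"; python3 g.py wrist wa rim,.62,-.032,.08,.058,.072
```

```text
22.6 chiller [ 0.0339 -0.0342  0.1798] heading 3.0501431928088913
(.034,-.034,.127) [ 0.1 -0.2 52.8]
rim world [ 0.6434 -0.0302] chiller [0.0229 0.0004] [ 89.4 140.4] 3366
```

Emit:
play_rows --series '[0, 0, 15, 0, 0, 0, 28, 0, 0, 0, 40, 0, 0, 0, 48, 0, 0, 0, 51, 0, 0, 0, 53, 0, 0, 0, 53, 0, 0, 0, 53, 0]'

```text
t: 23.32
tool_pos: [0.6542, -0.0644, 0.1284]
orientation: [1.0, 0.026, 0.0, 0.0]
force: [0.3, -0.0, -3.5]
gripper_width: 0.318
finger_force: 30.0
```

Emit:
play_rows --series '[0, 0, 0, 0, 0, 0, 1, 0, 0, 0, 1, 0]'

```text
t: 23.57
tool_pos: [0.6545, -0.0643, 0.1275]
orientation: [1.0, 0.026, 0.0, 0.0]
force: [0.1, -0.3, -0.8]
gripper_width: 0.318
finger_force: 30.0
```

Emit:
play_rows --series '[0, 0, 1, 0, 0, 0, 1, 0, 0, 0, 1, 0, 0, 0, 1, 0, 0, 0, 1, 0, 0, 0, 1, 0, 0, 0, 1, 0, 0, 0, 1, 0]' --hand 65

```text
t: 24.23
tool_pos: [0.6542, -0.0643, 0.1259]
orientation: [1.0, 0.026, -0.0, 0.0]
force: [0.3, -0.8, -0.0]
gripper_width: 0.64
finger_force: 0.0
```

Emit:
play_rows --series '[0, 0, -25, 0, 0, 0, -55, 0, 0, 0, -90, 0, -15, 30, -110, 0, -25, 60, -110, 0, -34, 91, -110, 0, -34, 91, -110, 0, -34, 91, -110, 0]'

```text
t: 24.9
tool_pos: [0.6246, -0.1587, 0.2361]
orientation: [1.0, 0.025, 0.0, -0.0]
force: [0.6, 0.2, -0.2]
gripper_width: 0.65
finger_force: 0.0
```

```bash
python3 g.py scene sb A,.585,.0,.04,.155,.172 B,.656,-.064,.04,.155,.172 G,.436,-.247,.04,.122,.136; python3 g.py wrist wb A,.585,.0,.04,.155,.172 B,.656,-.064,.04,.155,.172 han,.627,-.155,.03,.163,.178; python3 e.py "(0,-.125,.144)"
```

```text
A world [0.5856 0.0054] chiller [-0.0332  0.0386] [29.4 27.5] 148
B world [ 0.6527 -0.0588] chiller [ 0.0309 -0.0286] [28.3 28.1] 138
G world [ 0.4333 -0.246 ] chiller [-0.1969 -0.2055] [33.5 27. ] 102
A world [0.593  0.0035] chiller [-0.0258  0.0365] [12.4 27.3] 434
B world [ 0.6527 -0.0636] chiller [ 0.0307 -0.0333] [28.4 28.1] 1604
han world [ 0.6267 -0.1564] chiller [ 0.0005 -0.1248] [39.3 13.8] 1179
25.0 chiller [-0.0014 -0.1249  0.2357] heading 2.9805659275965652
(0,-.125,.144) [ 1.5  0.2 91.7]
```

View pics/sb.png

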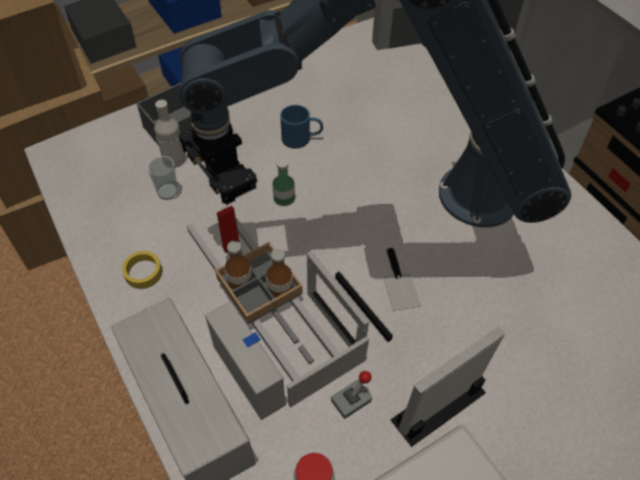

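Both ambers stand in their pockets (caps at (236,248) and (279,258)), green stands at (284,185), and no other amber is visible. Next I pinch the handle.

Emit:
play_rows --series '[1, 0, 30, 0, 1, 0, 60, 0, 1, 0, 85, 0, 1, 0, 92, 0, 1, 0, 92, 0, 1, 0, 92, 0]'

```text
t: 25.5
tool_pos: [0.6267, -0.1561, 0.1443]
orientation: [1.0, 0.027, 0.0, -0.0]
force: [-0.5, 0.2, 0.2]
gripper_width: 0.65
finger_force: 0.0
```

Emit:
play_rows --series '[0, 0, 0, 0, 0, 0, 0, 0, 0, 0, 0, 0, 0, 0, 0, 0, 0, 0, 0, 0, 0, 0, 0, 0, 0, 0, 0, 0, 0, 0, 0, 0]' --hand 0

```text
t: 26.17
tool_pos: [0.626, -0.1565, 0.1441]
orientation: [1.0, 0.026, 0.0, -0.0]
force: [-0.8, 0.9, 1.4]
gripper_width: 0.158
finger_force: 30.0
```

Emit:
play_rows --series '[0, 0, 0, 0, 0, 0, 0, 0, 0, 0, 0, 0]'

```text
t: 26.42
tool_pos: [0.626, -0.1565, 0.144]
orientation: [1.0, 0.026, -0.0, -0.0]
force: [-0.8, 1.7, 2.5]
gripper_width: 0.159
finger_force: 30.0
```

```bash
python3 e.py "(0,.035,.144)"
```

```text
26.4167 chiller [-0.0003 -0.1249  0.144 ] heading 2.972748271541499
(0,.035,.144) [   1.2 -159.9    0.2]
```

Emit:
play_rows --series '[0, -4, 0, 0, 0, -11, 0, 0, 0, -21, 0, 0, 0, -32, 0, 0, 0, -44, 0, 0, 0, -56, 0, 0, 1, -68, 0, 0, 1, -80, 0, 0]'

```text
t: 27.08
tool_pos: [0.6225, -0.0788, 0.1441]
orientation: [1.0, 0.026, -0.0, 0.002]
force: [-2.2, -6.2, 1.5]
gripper_width: 0.158
finger_force: 30.0
```

Emit:
play_rows --series '[0, -12, 0, 0, 0, -24, 0, 0, 0, -36, 0, 0, 0, -48, 0, 0, 0, -59, 0, 0, 0, -68, 0, 0, 0, -75, 0, 0, 0, -79, 0, 0]'

```text
t: 27.75
tool_pos: [0.6189, 0.0029, 0.1441]
orientation: [1.0, 0.026, 0.0, -0.0]
force: [0.9, -0.6, 0.0]
gripper_width: 0.157
finger_force: 30.0
```

Emit:
play_rows --series '[0, -1, 0, 0, 0, -1, 0, 0, 0, -1, 0, 0, 0, -1, 0, 0, 0, -1, 0, 0]'

```text
t: 28.17
tool_pos: [0.6189, 0.0033, 0.144]
orientation: [1.0, 0.026, 0.0, -0.0]
force: [1.0, 2.8, 2.3]
gripper_width: 0.156
finger_force: 30.0
```

```bash
python3 e.py "(0,.035,.144)"
```

```text
28.1667 chiller [0.    0.035 0.144] heading 2.9682841973997136
(0,.035,.144) [-0.  0.  0.]
```

Emit:
play_rows --series '[0, 0, 0, 0, 0, 0, 0, 0, 0, 0, 0, 0, 0, 0, 0, 0, 0, 0, 0, 0, 0, 0, 0, 0, 0, 0, 0, 0, 0, 0, -20, 0]' --hand 80

```text
t: 28.83
tool_pos: [0.6157, 0.0032, 0.1605]
orientation: [1.0, 0.026, -0.004, -0.001]
force: [0.7, -0.0, -0.4]
gripper_width: 0.683
finger_force: 0.0
```

Emit:
play_rows --series '[0, 0, -35, 0, 0, 0, -70, 0, 0, 0, -110, 0, -10, -20, -140, 0, -25, -55, -160, 0, -40, -90, -180, 0, -55, -128, -200, 0, -70, -165, -210, 0]'

```text
t: 29.5
tool_pos: [0.5424, 0.1598, 0.3748]
orientation: [1.0, 0.026, 0.002, -0.0]
force: [0.4, -0.1, -0.0]
gripper_width: 0.803
finger_force: 0.0
```

Emit:
play_rows --series '[-15, -36, 0, 0, -30, -73, 0, 0, -45, -110, 0, 0, -60, -147, 0, 0, -70, -180, 0, 0, -78, -200, 0, 0, -78, -200, 0, 0, -78, -200, 0, 0]'

```text
t: 30.17
tool_pos: [0.4533, 0.3553, 0.3722]
orientation: [1.0, 0.028, -0.0, 0.0]
force: [-0.9, 0.2, -0.5]
gripper_width: 0.801
finger_force: 0.0
```

```bash
python3 e.py
cat > p.py <<'E'
from e import *
import sys
cam,name=sys.argv[1:3]
p,d=shot(cam,name);C=cloud(cam,d,d>0)
def r(n,x,y,wx,wy,z0,z1):
    P=C[(abs(C[:,0]-x)<wx)&(abs(C[:,1]-y)<wy)&(C[:,2]>z0)&(C[:,2]<z1)]
    if len(P)<9: print(n,len(P));return
    R_=cv2.minAreaRect((P[:,:2]*1000).astype(np.float32));c=np.array([*R_[0],0])/1000
    print(n,"world",np.round(R_[0],1),"chiller",L(c)[:2],np.round(R_[1],1),round(R_[2],1),"z",np.median(P[:,2]))
r("panel",.44,.4,.14,.06,.216,.24);r("frame",.52,.124,.02,.13,.154,.166);r("strip",.443,.122,.02,.13,.015,.028);r("rim",.613,.128,.08,.08,.06,.07);r("switch",.56,.293,.05,.04,.085,.12)
r("handle",.619,.003,.03,.03,.163,.178)
a=W((-.034,.194,0));b=W((.034,.126,0));r("A",a[0],a[1],.03,.03,.155,.172);r("B",b[0],b[1],.03,.03,.155,.172)
E
python3 p.py wrist wc; python3 p.py scene sc
```

```text
30.1667 chiller [-0.1492  0.3943  0.3722] heading 3.1588874411179204
panel world [451.6 396.4] chiller [-0.149   0.4354] [177.9  19. ] 2.7 z 0.22632154506783222
frame world [520.7 122.9] chiller [-0.0926  0.1591] [ 12.8 200.2] 2.5 z 0.160537584078693
strip world [443.8 119.6] chiller [-0.1696  0.1593] [ 13.6 199.5] 2.2 z 0.02246469692401254
rim world [614.1 125.6] chiller [0.0009 0.1575] [140.8 142.7] 2.5 z 0.06633043061728411
switch world [559.1 289.5] chiller [-0.0466  0.3237] [25.  24.7] 3.1 z 0.09614486751212667
handle 0
A world [577.8 158.8] chiller [-0.0339  0.1923] [28.4 28.1] 75.4 z 0.16646372915900254
B world [645.2  95.2] chiller [0.0305 0.1256] [29.2 28.4] 85.3 z 0.16644208525114024
panel world [439.7 399.3] chiller [-0.1608  0.4389] [201.9  19.6] 2.7 z 0.22492020553520176
frame world [519.6 126.1] chiller [-0.0935  0.1623] [ 15.3 199. ] 2.2 z 0.1585032137636323
strip world [442.9 123.7] chiller [-0.1703  0.1634] [ 16.9 199.8] 1.4 z 0.021047735722947936
rim world [612.4 130.2] chiller [-0.0006  0.1621] [143.2 144.1] 2.5 z 0.06450192532209176
switch world [559.8 293.8] chiller [-0.0457  0.3279] [22.9 25. ] 34.0 z 0.09433537185099661
handle world [618.4   6. ] chiller [-0.0004  0.0377] [15.6 40.1] 89.9 z 0.16785461497117893
A world [577.3 163. ] chiller [-0.0342  0.1965] [28.2 27.7] 44.6 z 0.16494929649351997
B world [644.6  99.1] chiller [0.0301 0.1295] [28.  28.7] 75.9 z 0.16509570375508942
```

View pics/wc.png

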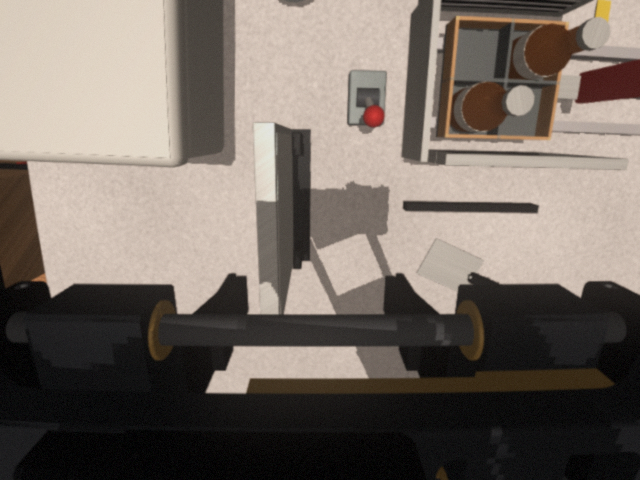

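The wrist view shows the panel edge-on at (268,215) in its rack, the switch ball at (374,116), the strip at (470,207), and the carrier with both ambers behind the frame. The white box at upper left could be near the gripper body, so I check its height.

Emit:
play_rows --series '[-5, -20, 20, 0, -11, -42, 50, 0, -11, -42, 80, 0, -11, -42, 105, 0, -11, -42, 105, 0, -11, -42, 105, 0]'

```text
t: 30.77
tool_pos: [0.4412, 0.3944, 0.2664]
orientation: [1.0, 0.025, -0.001, 0.001]
force: [0.8, -0.1, 0.8]
gripper_width: 0.801
finger_force: 0.0
```

```bash
cat > q.py <<'E'
from e import *
p,d=shot("scene");C=cloud("scene",d,d>0)
B=C[(C[:,0]>.2)&(C[:,0]<.7)&(C[:,1]>.44)&(C[:,1]<.8)&(C[:,2]>.03)&(C[:,2]<.3)]
print(len(B),B.min(0),B.max(0)); 
N=B[abs(B[:,0]-.44)<.06]; print("near",len(N),N.min(0) if len(N) else "")
p,d=shot("wrist","wd");C=cloud("wrist",d,d>0)
P=C[(abs(C[:,0]-.46)<.1)&(abs(C[:,1]-.396)<.05)&(C[:,2]>.218)&(C[:,2]<.235)]
R_=cv2.minAreaRect((P[:,:2]*1000).astype(np.float32));print(R_,np.median(P,0))
E
python3 q.py; python3 e.py "np.array([.4402,.3963,.199])"
```

```text
3705 [0.4962 0.485  0.1809] [0.6749 0.6037 0.2017]
near 81 [0.4962 0.4939 0.1879]
((453.2904052734375, 398.13397216796875), (174.67103576660156, 19.074172973632812), 2.7549571990966797) [0.4774 0.3989 0.2275]
30.8667 chiller [-0.1579  0.4351  0.2692] heading 2.9081223875089433
np.array([.4402,.3963,.199]) [-2.7 -0.6 70.1]
```

Emit:
play_rows --series '[-1, -1, 25, 0, -1, -2, 50, 0, -1, -2, 68, 0, -1, -2, 68, 0, -1, -2, 68, 0]'

```text
t: 31.28
tool_pos: [0.4408, 0.398, 0.2006]
orientation: [1.0, 0.026, 0.001, -0.0]
force: [-0.1, 0.7, 1.0]
gripper_width: 0.801
finger_force: 0.0
```

Emit:
play_rows --series '[0, 0, 0, 0, 0, 0, 0, 0, 0, 0, 0, 0, 0, 0, 0, 0, 0, 0, 0, 0, 0, 0, 0, 0, 0, 0, 0, 0, 0, 0, 0, 0]' --hand 0

```text
t: 31.95
tool_pos: [0.4398, 0.3979, 0.1993]
orientation: [1.0, 0.026, -0.0, 0.0]
force: [-0.2, 0.8, -0.3]
gripper_width: 0.278
finger_force: 0.0
```

Emit:
play_rows --series '[0, 0, 0, 0, 0, 0, 0, 0, 0, 0, 0, 0, 0, 0, 0, 0]'

```text
t: 32.28
tool_pos: [0.4398, 0.3979, 0.1993]
orientation: [1.0, 0.026, -0.0, -0.0]
force: [0.3, 1.0, 0.5]
gripper_width: 0.205
finger_force: 30.0
```

Emit:
play_rows --series '[0, 0, -8, 0, 0, 0, -22, 0, 0, 0, -40, 0, 0, 0, -60, 0, 0, 0, -80, 0, 0, 0, -100, 0, 0, 0, -118, 0, 0, 0, -125, 0]'

```text
t: 32.95
tool_pos: [0.4406, 0.3984, 0.3272]
orientation: [1.0, 0.026, 0.002, -0.001]
force: [0.9, 0.1, -3.5]
gripper_width: 0.205
finger_force: 30.0
```

Emit:
play_rows --series '[-5, 8, 0, -6, -10, 18, 0, -12, -15, 28, 0, -18, -20, 38, 0, -24, -25, 48, 0, -30, -30, 58, 0, -36, -35, 68, 0, -42, -40, 75, 0, -48]'

```text
t: 33.62
tool_pos: [0.4028, 0.3196, 0.3235]
orientation: [0.902, 0.433, -0.001, 0.0]
force: [-0.2, -0.2, -2.9]
gripper_width: 0.203
finger_force: 30.0
```

Emit:
play_rows --series '[0, 0, 0, -6, 0, 0, 0, -12, 0, 0, 0, -18, 0, 0, 0, -24, 0, 0, 0, -30, 0, 0, 0, -36, 0, 0, 0, -41, 0, 0, 0, -42]'

```text
t: 34.28
tool_pos: [0.4031, 0.3205, 0.3236]
orientation: [0.688, 0.726, -0.001, -0.0]
force: [0.1, -0.3, -3.3]
gripper_width: 0.207
finger_force: 30.0
```

Emit:
play_rows --series '[0, 0, 0, 0, 0, 0, 0, 0, 0, 0, 0, 0]'

```text
t: 34.53
tool_pos: [0.4036, 0.3208, 0.3242]
orientation: [0.689, 0.725, -0.0, -0.0]
force: [-0.1, 0.0, -3.6]
gripper_width: 0.202
finger_force: 30.0
```

```bash
python3 e.py "(-.152,.16,.24)" "(-.170,.16,.24)"
```

```text
34.5333 chiller [-0.2004  0.3621  0.3242] heading 92.92397875159457
(-.152,.16,.24) [-202.3   47.4   84.2]
(-.170,.16,.24) [-202.2   29.4   84.2]
```

Emit:
play_rows --series '[-15, 6, 0, 0, -38, 12, 0, 0, -66, 18, 0, 0, -96, 26, 0, 0, -126, 34, 10, 0, -156, 42, 20, 0, -182, 47, 30, 0, -197, 47, 40, 0]'

```text
t: 35.2
tool_pos: [0.4627, 0.1239, 0.2843]
orientation: [0.689, 0.724, 0.0, 0.001]
force: [0.7, 0.3, -3.6]
gripper_width: 0.203
finger_force: 30.0
```

Emit:
play_rows --series '[-5, 0, 10, 0, -5, 0, 20, 0, -5, 0, 20, 0, -5, 0, 20, 0, -5, 0, 20, 0]'

```text
t: 35.62
tool_pos: [0.4618, 0.1218, 0.2649]
orientation: [0.688, 0.725, 0.0, 0.0]
force: [0.4, -0.2, -2.4]
gripper_width: 0.202
finger_force: 30.0
```

```bash
python3 e.py "(-.152,.16,.196)"
cat > r.py <<'E'
from e import *
import sys
p,d=shot("scene",sys.argv[1]);C=cloud("scene",d,d>0);Q=np.array([L(q) for q in C])
def r(n,x,y,wx,wy,z0,z1):
    P=Q[(abs(Q[:,0]-x)<wx)&(abs(Q[:,1]-y)<wy)&(Q[:,2]>z0)&(Q[:,2]<z1)]
    if len(P)<9: print(n,len(P));return
    R_=cv2.minAreaRect((P[:,:2]*1000).astype(np.float32));print(n,np.round(R_[0],1),np.round(R_[1],1),round(R_[2],1),len(P),"z",round(np.median(P[:,2]),4),"x range",np.percentile(P[:,0],[2,98]),"y",np.percentile(P[:,1],[2,98]))
r("strip",-.17,.16,.02,.13,.015,.028)
for z in (.03,.06,.1,.14,.18,.21,.24,.26): r(f"panel z{z}",-.13,.16,.09,.13,z-.006,z+.006)
r("rim",0,.16,.08,.08,.06,.07)
E
python3 r.py sd
```

```text
35.6167 chiller [-0.1515  0.1607  0.2649] heading 92.99823874613257
(-.152,.16,.196) [-0.7 -0.6 68.9]
strip [-169.1  164.9] [199.5  14.6] 89.8 127 z 0.0186 x range [-0.1752 -0.1619] y [0.0797 0.2627]
panel z0.03 [-106.3  151.5] [132.3 242.7] 0.3 665 z 0.0315 x range [-0.1003 -0.042 ] y [0.0401 0.2712]
panel z0.06 [-69.6 169.2] [205.3  59.6] 89.0 259 z 0.0609 x range [-0.0976 -0.0419] y [0.0713 0.2713]
panel z0.1 [-91.7 166.7] [119.7 206.8] 5.3 466 z 0.0994 x range [-0.151  -0.0416] y [0.0708 0.2706]
panel z0.14 [-94.7 165.3] [115.5 203.8] 5.0 436 z 0.1401 x range [-0.1519 -0.0854] y [0.0686 0.2617]
panel z0.18 [-142.5  189.8] [ 20.1 147.8] 6.8 185 z 0.1798 x range [-0.1563 -0.1407] y [0.1206 0.2618]
panel z0.21 [-142.6  195.4] [ 18.5 136.3] 7.4 181 z 0.2104 x range [-0.1578 -0.1407] y [0.1301 0.2614]
panel z0.24 [-142.7  195.2] [ 19.9 134.4] 7.9 169 z 0.2398 x range [-0.1586 -0.1407] y [0.1292 0.2612]
panel z0.26 [-142.3  162.9] [ 19.  200.7] 4.9 227 z 0.2595 x range [-0.1563 -0.1336] y [0.0673 0.2614]
rim [ -0.6 161.4] [144.4 144. ] 89.8 817 z 0.0646 x range [-0.07  0.07] y [0.0924 0.2328]
```

View pics/sd.png

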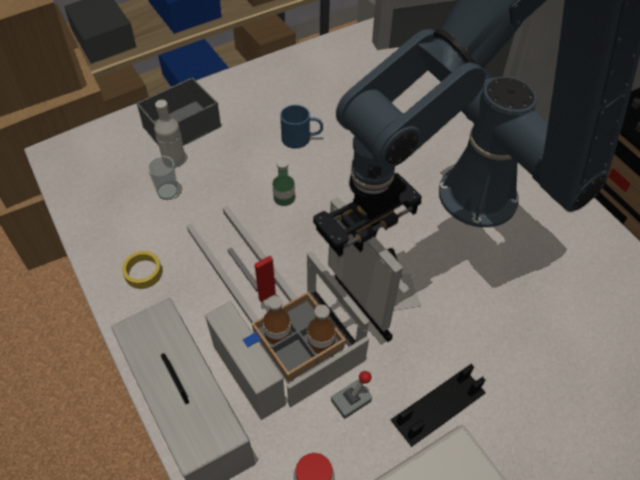

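The panel hangs upright over the gap at (365,270), the strip is just behind it, and the carrier sits at the chill station with both bottles standing. Lowering it.

Emit:
play_rows --series '[0, 0, 12, 0, 0, 0, 26, 0, 0, 0, 40, 0, 0, 0, 52, 0, 0, 0, 60, 0, 0, 0, 65, 0, 0, 0, 68, 0, 0, 0, 68, 0]'

```text
t: 36.33
tool_pos: [0.4614, 0.1218, 0.1963]
orientation: [0.688, 0.725, 0.0, -0.0]
force: [0.1, 0.1, -3.3]
gripper_width: 0.205
finger_force: 30.0
```

Emit:
play_rows --series '[0, 0, 1, 0, 0, 0, 2, 0, 0, 0, 2, 0, 0, 0, 2, 0]'

```text
t: 36.67
tool_pos: [0.4615, 0.1216, 0.1947]
orientation: [0.688, 0.725, 0.0, 0.0]
force: [-0.2, 0.4, -3.8]
gripper_width: 0.205
finger_force: 30.0
```

Emit:
play_rows --series '[0, 0, 1, 0, 0, 0, 2, 0, 0, 0, 2, 0, 0, 0, 2, 0]'

```text
t: 37.0
tool_pos: [0.4618, 0.1219, 0.1932]
orientation: [0.688, 0.725, 0.001, 0.0]
force: [-1.2, 1.3, 6.7]
gripper_width: 0.202
finger_force: 30.0
```

Emit:
play_rows --series '[0, 0, -1, 0, 0, 0, -1, 0, 0, 0, -1, 0, 0, 0, -1, 0, 0, 0, -1, 0, 0, 0, -1, 0, 0, 0, -1, 0, 0, 0, -1, 0]' --hand 45

```text
t: 37.67
tool_pos: [0.4613, 0.1216, 0.1933]
orientation: [0.688, 0.725, -0.0, -0.0]
force: [0.2, 0.3, -1.1]
gripper_width: 0.444
finger_force: 0.0
```

Emit:
play_rows --series '[0, 0, -4, 0, 0, 0, -9, 0, 0, 0, -14, 0, 0, 0, -17, 0, 0, 0, -17, 0, 0, 0, -17, 0]'

```text
t: 38.17
tool_pos: [0.4615, 0.1216, 0.2108]
orientation: [0.688, 0.725, 0.0, 0.0]
force: [-0.3, -0.1, 0.2]
gripper_width: 0.447
finger_force: 0.0
```

```bash
python3 e.py "(-.094,.16,.21)"; python3 r.py se
```

```text
38.1667 chiller [-0.1517  0.1605  0.2108] heading 93.00147104494675
(-.094,.16,.21) [-0.9 57.7  0.9]
strip [-165.   260.5] [24.4 10.3] 22.6 38 z 0.0207 x range [-0.175  -0.1523] y [0.2524 0.2636]
panel z0.03 [-103.2  151.3] [130.5 238.7] 1.7 699 z 0.0309 x range [-0.1446 -0.042 ] y [0.0425 0.2708]
panel z0.06 [-92.5 167.7] [118.9 208.3] 5.1 458 z 0.0608 x range [-0.1503 -0.042 ] y [0.0717 0.271 ]
panel z0.1 [-90.5 166.6] [120.2 207. ] 5.8 429 z 0.0994 x range [-0.1501 -0.0412] y [0.0738 0.2701]
panel z0.14 [-92.6 166.9] [112.2 205.5] 7.6 375 z 0.1401 x range [-0.1516 -0.085 ] y [0.0704 0.2619]
panel z0.18 [-147.5  211.4] [ 19.3 101. ] 4.4 153 z 0.1798 x range [-0.1573 -0.1408] y [0.1623 0.2615]
panel z0.21 [-148.6  163.3] [ 54.8 198.1] 9.6 241 z 0.2109 x range [-0.1741 -0.1233] y [0.0665 0.2615]
panel z0.24 [-173.6  164. ] [ 8.6 18.6] 9.6 16 z 0.2388 x range [-0.1788 -0.1709] y [0.1551 0.1734]
panel z0.26 [-124.2  162. ] [ 10.  114.4] 81.8 12 z 0.2608 x range [-0.1798 -0.0905] y [0.1601 0.1745]
rim [ -0.4 162.1] [142.6 144.5] 0.0 844 z 0.0644 x range [-0.0697  0.0702] y [0.0916 0.2328]
```

Panel stands freely. Now I tip it gently.

Emit:
play_rows --series '[0, 3, 0, 0, 0, 6, 0, 0, 0, 9, 0, 0, 0, 11, 0, 0, 0, 13, 0, 0, 0, 15, 0, 0, 0, 17, 0, 0, 0, 19, 0, 0]'

```text
t: 38.88
tool_pos: [0.4804, 0.1226, 0.2103]
orientation: [0.688, 0.725, -0.0, -0.0]
force: [0.6, -0.2, 0.9]
gripper_width: 0.451
finger_force: 0.0
```

Emit:
play_rows --series '[0, 2, 0, 0, 0, 4, 0, 0, 0, 6, 0, 0, 0, 8, 0, 0, 0, 10, 0, 0, 0, 12, 0, 0, 0, 14, 0, 0, 0, 16, 0, 0]'

```text
t: 39.55
tool_pos: [0.4965, 0.1235, 0.2104]
orientation: [0.688, 0.725, 0.0, 0.0]
force: [0.3, 0.7, -1.3]
gripper_width: 0.451
finger_force: 2.4
```

Emit:
play_rows --series '[0, 2, 0, 0, 0, 5, 0, 0, 0, 8, 0, 0, 0, 11, 0, 0, 0, 14, 0, 0, 0, 17, 0, 0, 0, 20, 0, 0, 0, 22, 0, 0]'

```text
t: 40.22
tool_pos: [0.5187, 0.1246, 0.2104]
orientation: [0.688, 0.725, 0.0, 0.0]
force: [-0.7, -0.6, 0.4]
gripper_width: 0.453
finger_force: 0.0
```

Emit:
play_rows --series '[0, 0, 0, 0, 0, 0, 0, 0, 0, 0, 0, 0]'

```text
t: 40.47
tool_pos: [0.518, 0.1246, 0.2103]
orientation: [0.688, 0.725, -0.0, -0.0]
force: [-0.1, 0.2, 0.8]
gripper_width: 0.45
finger_force: 0.0
```

```bash
python3 e.py; python3 r.py sf
```

```text
40.4667 chiller [-0.0952  0.1609  0.2103] heading 93.00035001303483
strip [-172.5  240.6] [58.7 22.2] 65.1 117 z 0.0207 x range [-0.1762 -0.1529] y [0.2149 0.2633]
panel z0.03 [-105.   150.8] [129.  241.6] 0.5 698 z 0.0313 x range [-0.1463 -0.042 ] y [0.0445 0.2709]
panel z0.06 [-75.6 179.9] [102.2 186.2] 10.4 252 z 0.0612 x range [-0.1364 -0.0416] y [0.0913 0.2711]
panel z0.1 [-71.1 249.6] [ 70.2 104.1] 45.2 255 z 0.0988 x range [-0.1283 -0.0413] y [0.1968 0.2705]
panel z0.14 [-75.1 200.3] [ 63.6 142.7] 14.8 168 z 0.1401 x range [-0.1198 -0.0856] y [0.1283 0.2621]
panel z0.18 [-94.8 209.6] [ 18.7 107.9] 8.4 58 z 0.1796 x range [-0.1117 -0.0923] y [0.1618 0.2617]
panel z0.21 [-94.5 162.7] [ 57.5 197.1] 11.1 496 z 0.2129 x range [-0.1203 -0.069 ] y [0.0653 0.2609]
panel z0.24 [-117.5  167.1] [ 7.7 20.3] 31.2 18 z 0.2391 x range [-0.1256 -0.1147] y [0.1578 0.1746]
panel z0.26 8
rim [ -0.2 162. ] [143.4 142.5] 89.8 823 z 0.0644 x range [-0.0699  0.0701] y [0.0919 0.2328]
```

View pics/sf.png

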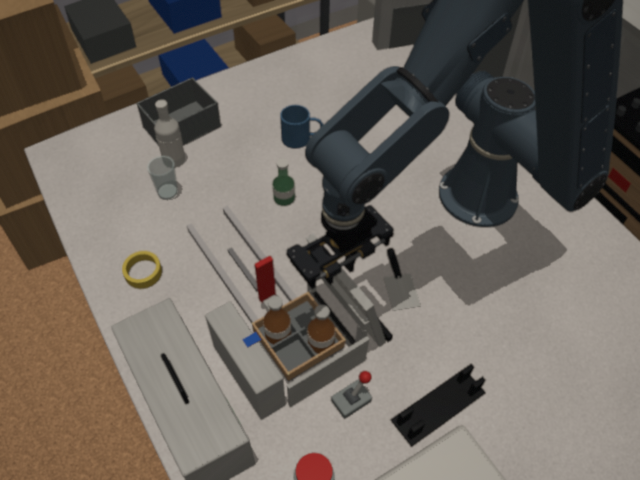

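The panel now leans on the frame top at (350,310). I lift straight off and measure the lean.

Emit:
play_rows --series '[0, 0, -10, 0, 0, 0, -25, 0, 0, 0, -50, 0, 0, 0, -85, 0, 0, 0, -120, 0, -30, -30, -140, 0, -60, -60, -150, 0, -60, -60, -150, 0]'

```text
t: 41.18
tool_pos: [0.4587, 0.0593, 0.3634]
orientation: [0.689, 0.725, -0.0, 0.002]
force: [-0.5, 0.0, 0.1]
gripper_width: 0.449
finger_force: 0.0
```

```bash
cat > v.py <<'E'
from e import *
import sys
for cam in ("scene","side"):
    p,d=shot(cam,cam+sys.argv[1]);C=cloud(cam,d,d>0);Q=np.array([L(q) for q in C])
    st=Q[(abs(Q[:,0]+.17)<.02)&(abs(Q[:,1]-.16)<.12)&(abs(Q[:,2]-.0205)<.006)]
    print(cam,"strip x",np.percentile(st[:,0],[2,50,98]) if len(st)>9 else len(st))
    if cam=="scene":
        for z in (.02,.05,.08,.11,.14,.17,.2,.21):
            P=Q[(abs(Q[:,2]-z)<.005)&(Q[:,1]>.245)&(Q[:,1]<.275)&(Q[:,0]>-.17)&(Q[:,0]<-.05)]
            if len(P)>5: print(z,len(P),P[:,0].min(),P[:,0].max(),P[:,1].max())
    P=Q[(Q[:,2]>.196)&(Q[:,2]<.235)&(abs(Q[:,1]-.16)<.12)&(abs(Q[:,0]+.09)<.07)]
    print("top edge",len(P)); 
    if len(P)>9: print(cv2.minAreaRect((P[:,:2]*1000).astype(np.float32)),P[:,2].max())
    if cam=="side":
        F=Q[(Q[:,2]>.03)&(Q[:,2]<.2)&(Q[:,1]>.07)&(Q[:,1]<.25)&(Q[:,0]>-.17)&(Q[:,0]<-.07)]
        for _ in range(3):
            A=np.c_[F[:,1]-.16,F[:,2],np.ones(len(F))];k=np.linalg.lstsq(A,F[:,0],rcond=None)[0];e=F[:,0]-A@k;F=F[abs(e)<max(.004,1*e.std())]
        print("rear face plane x = ",k,"lean",np.arctan(k[1]),"n",len(F),"res",e.std())
E
python3 e.py; python3 v.py 10
```

```text
41.1833 chiller [-0.1574  0.0983  0.3634] heading 92.92678154509018
scene strip x [-0.1757 -0.17   -0.1533]
0.02 88 -0.16976274262849136 -0.0500298268105948 0.2724361715514226
0.05 57 -0.1468911556332762 -0.05010331388727833 0.27156084758996024
0.08 58 -0.13853568951676135 -0.05163067886934218 0.2722436337082956
0.11 40 -0.12788837439640033 -0.08544507812783955 0.262494947582105
0.14 45 -0.12074252432044655 -0.08485604325346542 0.26293646930641795
0.17 22 -0.11402725609280723 -0.09536001472747029 0.2622787485040414
0.2 26 -0.1056648130138814 -0.08669370692551218 0.26238252905270754
0.21 69 -0.10396452625786082 -0.08479291168949399 0.2627510299914181
top edge 1007
((-94.06855010986328, 162.6298828125), (20.776683807373047, 200.25994873046875), 0.6933339238166809) 0.22115548959627906
side strip x [-0.1772 -0.1669 -0.1535]
top edge 953
((-97.87947845458984, 159.50619506835938), (26.86598777770996, 202.97897338867188), 0.3673532009124756) 0.21831493190620277
rear face plane x =  [-0.0036  0.2698 -0.1616] lean 0.2635113517454548 n 3881 res 0.0011160777470636837
```

View pics/side10.png

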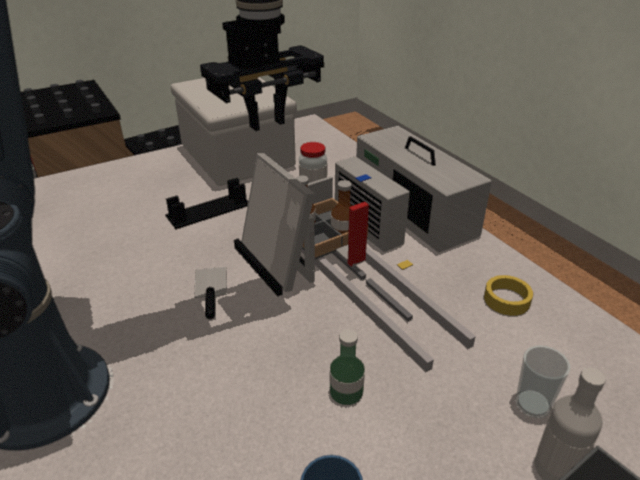

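The side view shows the panel leaning squarely over the window behind the strip (260,265), with lean about 0.26 rad and the gripper clear of it. Next is the switch.

Emit:
play_rows --series '[25, 5, 0, 0, 60, 10, 0, 0, 98, 20, 0, 0, 136, 30, 0, 0, 174, 40, 0, 0, 205, 50, 0, 0, 222, 55, 0, 0, 227, 55, 0, 0]' --hand 0

```text
t: 41.95
tool_pos: [0.5051, 0.2955, 0.359]
orientation: [0.687, 0.727, 0.0, -0.001]
force: [-0.1, 0.7, -0.4]
gripper_width: 0.019
finger_force: 0.0
```

Emit:
play_rows --series '[0, 0, 0, 0, 0, 0, 0, 0, 0, 0, 0, 0, 0, 0, 0, 0]'

```text
t: 42.28
tool_pos: [0.5044, 0.29, 0.3604]
orientation: [0.689, 0.725, -0.0, 0.0]
force: [0.4, -0.2, 0.4]
gripper_width: 0.001
finger_force: 0.0
```

```bash
python3 e.py "(-.098,.325,.091)" "(-.046,.325,.091)"; python3 p.py wrist wg | grep switch
```

```text
42.2833 chiller [-0.1012  0.3267  0.3604] heading 92.91343520308541
(-.098,.325,.091) [ -1.6   3.3 269.4]
(-.046,.325,.091) [ -1.9  55.3 269.4]
switch world [558.3 291.2] chiller [-0.0473  0.3254] [24.4 25. ] 6.4 z 0.09616749651375367
```

Emit:
play_rows --series '[-1, 0, 35, 0, -1, 0, 75, 0, -1, 0, 115, 0, -1, 0, 155, 0, -1, 0, 195, 0, -1, 0, 230, 0, -1, 0, 258, 0, -1, 0, 268, 0]'

```text
t: 43.0
tool_pos: [0.5021, 0.2882, 0.0886]
orientation: [0.689, 0.725, -0.003, -0.002]
force: [-0.2, 0.1, -0.2]
gripper_width: 0.006
finger_force: 0.0
```

Emit:
play_rows --series '[0, 8, 0, 0, 0, 18, 0, 0, 0, 26, 0, 0, 0, 34, 0, 0, 0, 42, 0, 0, 0, 50, 0, 0, 0, 56, 0, 0, 0, 60, 0, 0]'

```text
t: 43.67
tool_pos: [0.5658, 0.2934, 0.0929]
orientation: [0.688, 0.725, 0.001, 0.0]
force: [-1.6, -0.0, 0.5]
gripper_width: 0.007
finger_force: 0.5
```

Emit:
play_rows --series '[0, 8, 0, 0, 0, 16, 0, 0, 0, 22, 0, 0, 0, 28, 0, 0, 0, 32, 0, 0, 0, 35, 0, 0, 0, 35, 0, 0]'

```text
t: 44.25
tool_pos: [0.5978, 0.2949, 0.0919]
orientation: [0.688, 0.725, -0.002, -0.001]
force: [-5.6, 0.4, 1.6]
gripper_width: 0.006
finger_force: 2.1
```

```bash
python3 e.py
cat > s.py <<'E'
from e import *
import sys
p,d=shot("scene",sys.argv[1]);C=cloud("scene",d,d>0);v,u=np.nonzero(d>0);hsv=cv2.cvtColor(p,cv2.COLOR_RGB2HSV)[v,u]
Q=np.array([L(q) for q in C])
m=((hsv[:,0]<8)|(hsv[:,0]>172))&(hsv[:,1]>140)&(abs(Q[:,1]-.325)<.05)&(abs(Q[:,0])<.09)
print("red ball",m.sum(),Q[m].min(0),Q[m].max(0),Q[m].mean(0))
E
python3 s.py sg
```

```text
44.25 chiller [-0.0077  0.3273  0.0919] heading 92.98857212858299
red ball 38 [0.0089 0.3232 0.0832] [0.0502 0.3539 0.1856] [0.0229 0.3335 0.1102]
```

Emit:
play_rows --series '[0, 2, 0, 0, 0, 4, 0, 0, 0, 4, 0, 0, 0, 4, 0, 0]'

```text
t: 44.63
tool_pos: [0.5981, 0.2949, 0.0917]
orientation: [0.688, 0.725, -0.005, -0.003]
force: [-10.0, -1.0, 5.7]
gripper_width: 0.004
finger_force: 5.2
```

Emit:
play_rows --series '[0, -20, 0, 0, 0, -45, 0, 0, 0, -60, -30, 0, 0, -60, -65, 0, 0, -60, -105, 0, 0, -60, -145, 0, 0, -60, -185, 0, 0, -60, -220, 0]'

```text
t: 45.3
tool_pos: [0.545, 0.2925, 0.3162]
orientation: [0.688, 0.725, 0.003, 0.002]
force: [0.2, -0.0, 1.0]
gripper_width: 0.006
finger_force: 0.0
```

Emit:
play_rows --series '[0, 0, 0, 0, 0, 0, 0, 0, 0, 0, 0, 0, 0, 0, 0, 0]'

```text
t: 45.63
tool_pos: [0.5429, 0.2918, 0.3107]
orientation: [0.688, 0.725, -0.001, -0.001]
force: [0.1, -0.8, -0.1]
gripper_width: 0.007
finger_force: 0.0
```

```bash
python3 s.py sh; python3 v.py 11; python3 p.py scene si; python3 p.py wrist wi|grep switch
```

```text
red ball 118 [0.0035 0.3165 0.0834] [0.0262 0.3401 0.0996] [0.016  0.33   0.0917]
scene strip x [-0.1756 -0.1686 -0.1522]
0.02 78 -0.16961320822123283 -0.05007945080863003 0.27205743313019437
0.05 57 -0.14693793241572473 -0.050302084858350776 0.2726131871701815
0.08 69 -0.13805797214121474 -0.05023390656819619 0.2716559972171273
0.11 34 -0.12961596166333042 -0.08525361215671884 0.2629030539307277
0.17 17 -0.10808527222177745 -0.09661093673689392 0.26174570801285746
0.21 42 -0.09523058368016948 -0.08484055664939077 0.2590971285671827
top edge 819
((-93.9894027709961, 161.89967346191406), (20.861316680908203, 199.97227478027344), 0.6314191222190857) 0.22043029866640318
side strip x [-0.1771 -0.167  -0.1533]
top edge 953
((-98.7008056640625, 159.12147521972656), (26.065298080444336, 203.78663635253906), 0.4878738224506378) 0.218613991666471
rear face plane x =  [-0.0036  0.2692 -0.1616] lean 0.26294389280469854 n 3854 res 0.0011524376442846218
panel 0
frame world [517.6 127.2] chiller [-0.0955  0.1634] [ 16.9 197.9] 5.3 z 0.15870920046796555
strip world [442.1 211.3] chiller [-0.167  0.251] [42.3 23.1] 61.6 z 0.0204823858101032
rim world [612.9 130. ] chiller [-0.0001  0.1619] [142.1 144. ] 2.9 z 0.06454244692153999
switch 3
handle world [618.7   6.2] chiller [-0.0001  0.038 ] [38.6 16.7] 1.5 z 0.16785731330454168
A world [576.8 162.9] chiller [-0.0347  0.1964] [29.3 27. ] 58.5 z 0.1652090176712111
B world [643.9  98. ] chiller [0.0293 0.1285] [31.  27.2] 61.6 z 0.16470896129487045
switch world [608.5 293.7] chiller [0.003  0.3256] [ 2.8 14.9] 0.4 z 0.08851378324125503
```

View pics/si.png

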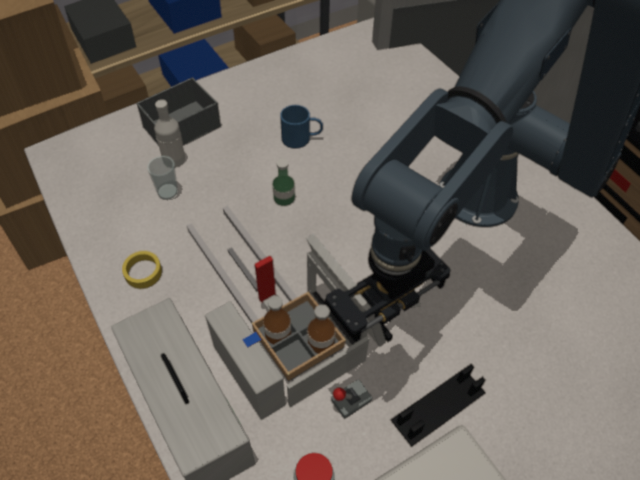

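```bash
cat > t.py <<'E'
from e import *
def m(p,d):
    C=cloud("scene",d,d>0);v,u=np.nonzero(d>0);hsv=cv2.cvtColor(p,cv2.COLOR_RGB2HSV)[v,u];Q=np.array([L(q) for q in C])
    k=((hsv[:,0]<8)|(hsv[:,0]>172))&(hsv[:,1]>140)&(abs(Q[:,1]-.325)<.05)&(abs(Q[:,0])<.09)&(Q[:,2]>.05)&(Q[:,2]<.14)
    print(k.sum(),Q[k].min(0),Q[k].max(0),Q[k].mean(0),np.c_[u,v][k].mean(0));return Q[k].mean(0)
a=m(cv2.imread("pics/scene1.png")[:,:,::-1].copy(),np.load("pics/scene1.npy"))
b=m(*shot("scene"))
dx=b[0]-a[0];print("dx",dx,"angle",np.arcsin((dx-.07*np.sin(.5))/.07)+.5)
E
python3 t.py
```

```text
101 [-0.0563  0.32    0.0851] [-0.0345  0.3399  0.1038] [-0.0441  0.3306  0.0949] [364.7624 376.9406]
121 [0.0038 0.3177 0.0827] [0.0264 0.3399 0.098 ] [0.016  0.3299 0.0918] [338.9669 393.6033]
dx 0.060039794893345474 angle 0.8879438024530284
```

The lever stalled against its stop at 10 N and reads about 0.9 rad. The panel and carrier haven't moved, so I'm handing in.

```bash
python3 -c "
from h import *
print(ctrl.job_done())"
```

```text
the job is handed in; nothing more can be done
None
```

The job is handed in, and the call gave no verdict. By my last measurements the carrier is at the chill station with both amber bottles upright in their pockets, the panel leans about 0.26 rad over the window, released, the switch reads about 0.89 rad (on), and the green bottle stands where it was.

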